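# Lock the drawer's divider flap with a screwdriver

### The job

Stand the flat screwdriver that lies on the bench in the rack hole that fits its shank, the smallest it goes through, and let go of it, so that you can take hold of it afresh. With its blade in the slot, turn the brass latch on the drawer's shut divider flap a quarter turn clockwise, right to its stop, to lock the flap. Then put the screwdriver back in the same hole and leave it standing there; do not move the other hardware about.

Things in the scene. Friction and masses are not known exactly. Their poses are not given: they have to be found in the camera images.
- driver: Flat screwdriver, 165 mm, about 0.12 kg. Eight-sided pale wooden handle, 90 mm long, 30 mm across flats (facing body +-y, +-z); steel shank of 9 mm diameter. Origin on the axis at the handle's front face (shoulder); x runs along the shank to the tip: shank and blade x = 0 to 75 mm, handle 0 to -90 mm. Lies on a handle flat, z up, axis 15 mm high, shank clear of the bench, tip to the robot's left.
- driver_tip (a point): Centre of the blade's end, 75 mm from the driver's origin on its axis; axes as the driver's. The blade is the last 12 mm: 9 mm wide along y, 2.5 mm thick along z. (The driver's centre of mass lies in the handle, about 15 mm behind the shoulder.)
- rack: Screwdriver rack of bent galvanised sheet, fixed: top plate 50 x 190 mm, 6 mm thick, upper face 90 mm above the bench, on two end legs, open below. Four through holes in a row along y, 42 mm apart, smallest at -y to largest at +y. Origin at bench level under its centre, z up. A driver in its hole hangs with its shoulder on the plate, handle up, tip 15 mm above the bench, and stands by itself.
- rack_hole0 (a point): Centre of the mouth of the smallest hole, 7 mm diameter, at the plate's upper face; z up.
- rack_hole1 (a point): Centre of the mouth of the second hole, 12 mm diameter, lightly chamfered, at the plate's upper face; z up.
- rack_hole2 (a point): Centre of the mouth of the third hole, 17 mm diameter, at the plate's upper face; z up.
- rack_hole3 (a point): Centre of the mouth of the largest hole, 22 mm diameter, at the plate's upper face; z up.
- drawer: Low wooden hardware chest (400 mm wide, 120 mm high), its drawer half open towards the robot, fixed. Exposed drawer 352 mm wide along y, 285 mm long along x, rim 84 mm high (front board 96 mm). A divider wall along x splits it: left bay (+y) open with loose hardware, right bay (-y) covered by the flap. Origin at bench level, middle of the exposed part; x away from the robot, z up.
- flap (a joint): Galvanised divider flap, 250 x 128 mm, lying shut over the right bay, hinged at its left edge on the divider wall. 0 = shut (as it starts); grows as it lifts (rad). It is held down by its weight only, until the latch is locked.
- latch (a joint): Quarter-turn brass latch on the flap near its right edge (rad). 0 = open: slot parallel to the flap's free edge (drawer's x); 1.571 = locked: slot across it, tongue under the drawer's lip. Grows clockwise seen from above; a stop at each end. Starts between 0 and 0.25. Turns stiffly (0.08 N m), stays where it is left.
- latch_slot (a point): Centre of the slot at the top of the latch head, on the vertical turning axis, 89 mm above the bench; x along the slot (turns with the latch), z up. Head 30 mm in diameter, level with a 44 mm round bezel. Slot right across the head, 4.2 mm wide, 6.5 mm deep, widening to 8 mm at the top by lead-ins 3 mm deep. A seated blade has about 12 degrees of play to either side.
- padlock: Laminated steel padlock, body 41 x 46 x 26 mm with a dark shackle, lying in the drawer's left bay. Origin under its body. Leave it.
- barrel_bolt: Chrome barrel bolt, 105 x 34 x 20 mm, lying in the drawer's left bay. Origin under its plate. Leave it.
- ring_handle: Cast iron ring handle, 60 mm rose with a ring, 15 mm high, in the drawer's left bay. Origin under the rose. Leave it.
- t_hinge: Green-painted T-hinge lying flat on the bench to the right of the rack, 195 x 90 mm, 10 mm high at the knuckle. Origin at bench level near its knuckle, x along the long strap. Leave it.
Mind the look-alikes: they are no part of the job. Of the things shaped like the driver, the wooden one is meant.

How it is judged (in metres and radians):
On the way, in this order (a step that is already met when the one before it is completed fails the run):
1. the screwdriver stands in the 12 mm hole, let go (horizontal distance between driver_tip and rack_hole1 below 0.01 m and height (world z) of driver_tip below 0.03 m and contact force between the fingers and driver below 0.1 N), for 0.2 s.
2. the blade is in the slot of the still open latch (z of driver_tip in the frame of latch_slot below -0.003 m and horizontal distance between driver_tip and latch_slot below 0.013 m and value of joint latch below 0.6 rad), for 0.1 s.
3. the latch is turned to its stop by the blade in its slot (z of driver_tip in the frame of latch_slot below -0.003 m and horizontal distance between driver_tip and latch_slot below 0.013 m and value of joint latch above 1.4 rad), for 0.1 s.
At the end, for the whole second after the job is handed in: The latch is within 10 degrees of its locked stop, the flap is shut (under 0.05 rad), and the screwdriver stands at rest and let go in the 12 mm hole, tip under the plate within 10 mm of the hole's axis and under 30 mm above the bench, upright to 0.2 rad (value of joint latch above 1.4 rad and value of joint flap below 0.05 rad and horizontal distance between driver_tip and rack_hole1 below 0.01 m and height (world z) of driver_tip below 0.03 m and angle between the x axis of driver and the z axis of rack, either way round below 0.2 rad and linear speed of driver below 0.03 m/s); the robot touches nothing.
It fails at once if the other hardware is moved more than 30 mm (distance of any of padlock, barrel_bolt, ring_handle, t_hinge from where it was at the start of the episode above 0.03 m).
It also fails if it takes over 72 s, if anything falls off the work surface, if the arm or the gripper's body presses on something with over 40 N, if the wrist force passes 120 N, or if a joint passes its speed limit or range.

### The arm

A 7-joint arm with a two-finger parallel gripper is mounted at the origin on the work surface. World frame = base frame: x ahead of the robot, y to its left, z up, the work surface at z = 0. Lengths are in mm, angles in degrees, forces in N, time in s.
With the tool pointing down it reaches from about 400 to 850 mm from the base axis. Payload 6.9 kg.
Tool frame: the origin (TCP) lies between the finger pads; the fingertips stand 25 mm ahead of it and the grasp point (between the pads) lies 6 mm ahead of it (tip_reach is the distance from the TCP to the fingertips, in mm); z points along the fingers, x is the direction in which the jaws open and shut, and the axes are right-handed (so a half turn about z gives the same grasp; the last joint's range is limited). The gripper opens to 85 mm and grips with 20 to 120 N. Pads are 22 mm wide; open, the fingers measure 114 mm over their backs; the gripper's body (76 mm by 85 mm) begins 54 mm behind the grasp point. The pads swing forward as they close: fully open they stand 13 mm farther back than shut.
Start: joints at [-69.242, 29.078, -13.613, 85.955, 7.202, 65.827, -8.869], TCP at [158.762, 604.489, 256.275] pointing down, gripper open.
Joint ranges: [-176.47, 176.47], [-13.61, 117.27], [-81.72, 77.17], [0.22, 143.17], [-87.28, 267.28], [10, 112.55], [-165.47, 165.47]. Speed limits (degrees/s): [136.94, 136.94, 180, 180, 180, 180, 180].

### API

Orientations are given as a 3x3 rotation matrix whose columns are the frame's x, y, z axes.
In Python, from cell import * gives the robot as it stands.
- The arm moves only by the tool servo_tool, never from a script. Its argument "series" is a list of rows, each a list of 5 numbers: the shift along the tool's x, y, z as a fraction of full scale, then the turn about the tool's z as a fraction of full scale, then the closure in counts, from 0 (fully open) to 255 (shut). A call has 1 to 10 rows; each row is the pose to reach, as a shift and turn from the pose measured when the call began, along the tool's axes at that moment; what a row does not reach only later rows make up. Full scale, the value 1, is 20 cm for a shift and 45 degrees for a turn. A row lasts 1/10 s, in which the tool goes at most 50 mm and 8.59 degrees, less where a joint would pass 70% of its speed; a pose out of reach is approached as far as the arm can. A call with a number of a shift or a turn outside -1 to 1 is refused whole. A call with a gripper value outside its range is refused whole. The fingers move at their own pace and stop on an object; "force" is the grip in N (left out, the last holds). Time passes only in rows, so rows that repeat a pose let the fingers close. It gives the time, the measured TCP pose, the force and the opening at its end, in the units of the state.
- state(): the state, without advancing time (a new reading comes with each control period).
- camera(name): name is "side" or "top"; returns a dict with "frame" (420x560x3 uint8, red, green, blue), "range_z" (420x560 float32, mm along the optical axis (not along the pixel's ray), 0 where there is no reading), "fx", "fy", "cx", "cy" (pixels), "position" and "orientation" of the camera in the world. Camera axes: x right, y down, z forward; pixel columns grow to the right and rows downward; lengths in mm; the calibration is good to about 2 mm. A picture is of the moment at which its call begins.
- job_done(): hands the job in, once; it reports no verdict.
The state is a dict: "clock": time; "joint_positions": joint angles; "qd": joint speeds; "joint_efforts": joint torques, N m; "ee_pos": TCP position; "orientation": TCP orientation; "ft_force": force on the tool from outside, world axes, zero at the start; "wrist_torque": the same for the moment, N m; "opening": finger opening in mm.
Only numpy, scipy, OpenCV 4.12 (cv2) and the standard library are available. Lean on these libraries where they do the work, as an engineer would, in place of code of your own. Each camera call takes 0.05 s, during which the arm holds its last target. There are 200 camera calls.

## Working session

There is one attempt and no reset: what is moved stays moved. The work goes in short steps, Python scripts to look and compute and a tool call to move; the robot and the scene stay as the last step left them, time stands still between calls to the robot, and variables do not carry over. Pictures are saved under pics/ and viewed, about 8 in all and at most 12, crops included, and the job is handed in when it is done.

Besides the shell and the picture viewer there is one more tool, called after ">>>" as a command line: name --pt "numbers of a row" for each row, then --argument value for the rest. servo_tool: Moves the arm, as the interface text tells. Shift numbers are shares of 20 cm and turn numbers shares of 45 degrees, none past 1 either way. Its arguments: {"type":"object","properties":{"series":{"type":"array","items":{"type":"array","items":{"type":"number"}}},"force":{"type":"number"}},"required":["series"]}

```bash
ls; mkdir -p pics; python3 - <<'E'
from cell import *
import cv2,numpy as np
s=state();print(s)
for n in("top","side"):
    c=camera(n);np.savez(f"{n}0.npz",**c)
    cv2.imwrite(f"pics/{n}0.png",c["frame"][...,::-1])
    print(n,c["fx"],c["fy"],c["cx"],c["cy"],c["position"],c["orientation"])
E
```

```text
pics
{'clock': 0.0, 'joint_positions': array([-69.24182345,  29.12634685, -13.60788723,  86.00880185,
         7.20182036,  65.82702848,  -8.86844544]), 'qd': array([ 0.02711276, -0.02234232,  0.09822244, -0.07079573, -0.01265719,
       -0.07231774,  0.06366127]), 'joint_efforts': array([ 1.88198435e-03, -6.20598865e+01, -2.18584187e+00, -2.49648750e+01,
        1.27915508e-02,  1.17225203e-02, -1.03280925e-05]), 'ee_pos': array([158.7091785 , 604.03783654, 255.41953726]), 'orientation': array([[ 2.53972612e-01,  9.67211319e-01, -4.20489184e-04],
       [ 9.67209726e-01, -2.53972957e-01, -1.75581323e-03],
       [-1.80503531e-03,  3.92272430e-05, -9.99998370e-01]]), 'ft_force': array([-0.48571218, -1.12395181,  0.47276926]), 'wrist_torque': array([ 0.03872814,  0.02138947, -0.02181032]), 'opening': 85.59473072531935}
top 497.3413063666155 497.3413063666155 274.99241386678096 207.40094821509334 [ 470.37327236    7.10395846 1462.10913337] [[-0.01822228 -0.9985577   0.05050217]
 [-0.99982291  0.01843629  0.00377509]
 [-0.00470072 -0.05042443 -0.99871682]]
side 435.9381132707136 435.9381132707136 283.3512443758797 211.80789569591937 [ -58.87154129 -604.85487897  822.76664775] [[ 0.70101133 -0.46348735  0.5419987 ]
 [-0.71294501 -0.43723991  0.54820678]
 [-0.01710345 -0.77071443 -0.63695113]]
```

View pics/top0.png

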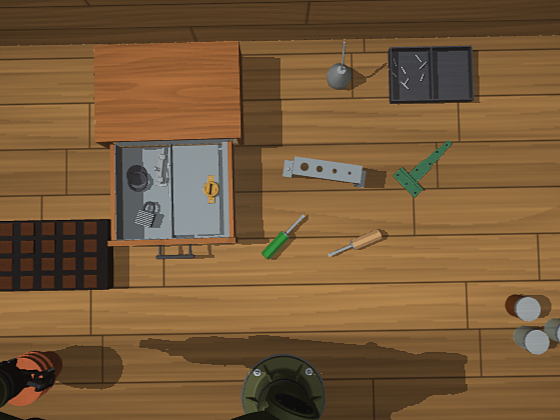

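View pics/side0.png

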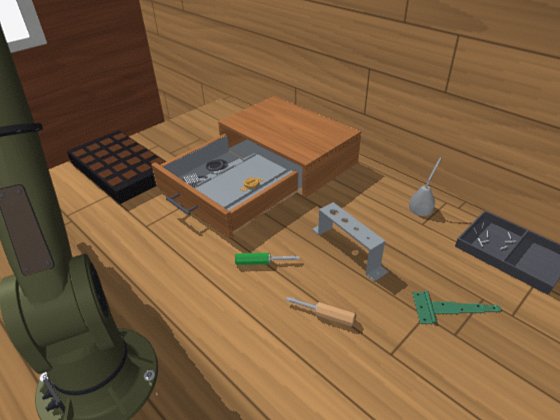

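Top view: the wooden-handled driver is at about (370,238) with its tip at (330,254). The green-handled one at (285,237) is a look-alike. The rack is at (325,170) with its holes running left (large) to right (small), and the brass latch is at (211,189). Next I'll measure these and confirm with one crop.

```bash
cat > h.py <<'E'
import cv2,numpy as np
def ray(c,u,v,z):
    d=c["orientation"]@np.array([(u-c["cx"])/c["fx"],(v-c["cy"])/c["fy"],1.]);p=c["position"]
    return p+d*(z-p[2])/d[2]
def px(c,P):
    q=c["orientation"].T@(np.array(P,float)-c["position"]);return c["fx"]*q[0]/q[2]+c["cx"],c["fy"]*q[1]/q[2]+c["cy"]
def big(mask):
    n,l,s,ce=cv2.connectedComponentsWithStats(mask.astype(np.uint8));i=1+np.argmax(s[1:,4]);return l==i,ce[i],s[i,4]
def load(n):return dict(np.load(n))
E
python3 - <<'E'
from h import *
t=load("top0.npz");s=load("side0.npz")
A=t["frame"];f=lambda u,v,w,h,k:cv2.resize(A[v:v+h,u:u+w],None,fx=k,fy=k,interpolation=cv2.INTER_CUBIC)
im=np.zeros((600,800,3),np.uint8)
im[:300,:600]=f(270,145,100,50,6)
im[300:600,:480]=f(320,220,80,50,6);im[300:600,480:]=f(184,165,53,50,6)[:, :320] if 0 else cv2.resize(A[165:215,184:237],(320,300),interpolation=cv2.INTER_CUBIC)
cv2.imwrite("pics/crop.png",im[...,::-1])
hsv=cv2.cvtColor(A,cv2.COLOR_RGB2HSV)
print("handle px",A[238,370],hsv[238,370],"bg",hsv[225,370],hsv[250,380],"latch",hsv[185,207],"shank",hsv[251,338],"rack",hsv[180,330],hsv[172,290])
E
```

```text
handle px [197 156 106] [ 16 118 197] bg [ 16 146 148] [ 16 145 157] latch [ 19 163 193] shank [101  16 173] rack [ 16 171  76] [ 99  21 158]
```

View pics/crop.png

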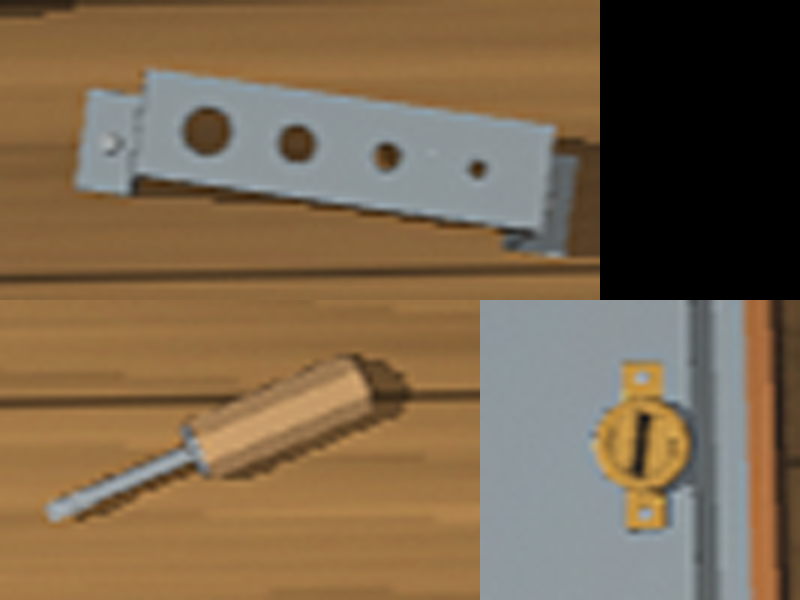

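The crop confirms the wooden driver: tip at crop (50,513), shoulder at (197,449). Rack holes are at crop (207,131), (297,144), (387,156) and (479,168), so hole1 is the third from the left. The latch centre is at (642,444), with the slot nearly along x.

```bash
python3 - <<'E'
from h import *
t=load("top0.npz");s=load("side0.npz")
g=lambda U,V,u0,v0,k=6:(u0+(U+.5)/k-.5,v0+(V+.5)/6-.5)
for n,U,V in(("h3",207,131),("h2",297,144),("h1",387,156),("h0",479,168)):
    P=ray(t,*g(U,V,270,145),90);print(n,P.round(1),"side px",np.round(px(s,P),1))
for n,U,V in(("tip",50,213),("shoulder",197,149),("rear",365,73)):
    P=ray(t,*g(U,V,320,220),15);print(n,P.round(1),"side px",np.round(px(s,P),1))
for n,U,V in(("latch",162,144),("slotA",167,113),("slotB",156,173)):
    P=ray(t,*g(U,V,184,165,320/53),89);print(n,P.round(1),"side px",np.round(px(s,P),1))
# handle by colour (side + top) and shank axis
for n,c in(("top",t),("side",s)):
    A=c["frame"];h=cv2.cvtColor(A,cv2.COLOR_RGB2HSV).astype(int)
    m=(h[...,0]<22)&(h[...,0]>8)&(h[...,1]<140)&(h[...,2]>165)
    w=np.zeros(m.shape,bool)
    if n=="top":w[225:262,325:390]=1
    else:w[290:330,285:360]=1
    b,ce,a=big(m&w);print(n,"handle",ce,a,cv2.minAreaRect(np.argwhere(b)[:,::-1].astype(np.float32)))
    if n=="side":
        im=np.zeros((600,800,3),np.uint8)
        f=lambda v,u,hh,ww:cv2.resize(A[v:v+hh,u:u+ww],(ww*5,hh*5),interpolation=cv2.INTER_CUBIC)
        im[:300,:400]=f(200,310,60,80);im[:300,400:]=f(155,215,60,80);im[300:,:400]=f(280,280,60,80)
        cv2.imwrite("pics/crop2.png",im[...,::-1])
E
```

```text
h3 [652.1 -70.4  90. ] side px [332.8 212.4]
h2 [ 645.2 -111.9   90. ] side px [343.6 220.7]
h1 [ 638.9 -153.3   90. ] side px [355.1 229.3]
h0 [ 632.5 -195.6   90. ] side px [367.4 238.5]
tip [ 402.4 -138.3   15. ] side px [285.3 299.3]
shoulder [ 431.9 -210.    15. ] side px [316.7 309.1]
rear [ 467.1 -292.2   15. ] side px [355.  320.5]
latch [595.3 190.3  89. ] side px [250.2 182.2]
slotA [609.6 187.8  89. ] side px [254.4 180.5]
slotB [581.9 193.2  89. ] side px [246.  183.8]
top handle [366.2244898  238.97278912] 147 ((366.2064208984375, 238.9691619873047), (5.089151382446289, 29.253467559814453), 66.25050354003906)
side handle [322.09015257 304.63522885] 721 ((320.4229736328125, 300.9673767089844), (73.78602600097656, 22.205547332763672), 22.98871612548828)
```

View pics/crop2.png

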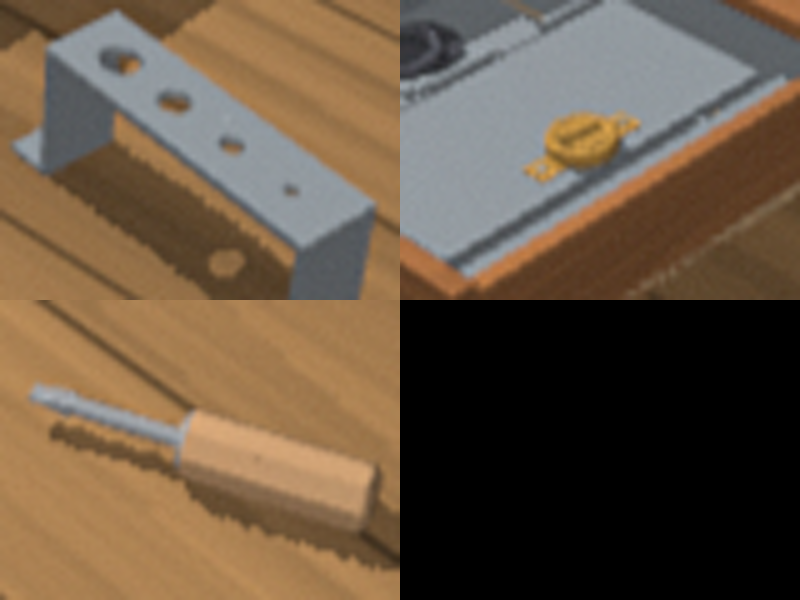

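```bash
cat >> h.py <<'E'
def plan(s,x,y,z,ang=None):
    """tool-frame shift fractions and turn fraction from state s to world TCP target, tool x at world angle ang (deg)"""
    R=s["orientation"];d=R.T@(np.array([x,y,z])-s["ee_pos"])/200
    a=np.degrees(np.arctan2(R[1,0],R[0,0]));t=0
    if ang is not None: t=-((ang-a+180)%360-180)/45
    return np.append(d,t).round(4), "rows", round(max(np.linalg.norm(d)*4,abs(t)*45/8.59),1)
E
python3 - <<'E'
from h import *
from cell import *
s=state()
for p in((300,480,256,60),(520,250,256,40),(560,0,256,22),(500,-180,256,22)):print(plan(s,*p))
t=load("top0.npz");q=load("side0.npz")
print(ray(q,356.2,228.6,90),ray(q,317.5,307.9,15),ray(q,286.4,298,15))
E
```

```text
(array([-0.4207,  0.8409, -0.0017,  0.3397]), 'rows', np.float64(3.8))
(array([-1.2536e+00,  2.1970e+00, -5.0000e-04,  7.8410e-01]), 'rows', np.float64(10.1))
(array([-2.4118e+00,  2.7079e+00,  1.3000e-03,  1.1841e+00]), 'rows', np.float64(14.5))
(array([-3.3585e+00,  2.6463e+00,  2.8000e-03,  1.1841e+00]), 'rows', np.float64(17.1))
[ 643.02273464 -153.67234179   90.        ] [ 435.62461527 -209.07572866   15.        ] [ 406.9514422  -137.48783176   15.        ]
```

>>> servo_tool --pt "-0.1 0.21 0 0.085 0" --pt "-0.21 0.42 0 0.17 0" --pt "-0.32 0.63 0 0.25 0" --pt "-0.42 0.84 0 0.34 0" --pt "-0.63 1.0 0 0.4 0" --force 20

```text
clock: 0.6
ee_pos: [321.8, 433.2, 255.2]
orientation: [[0.544, 0.839, 0.0], [0.839, -0.544, -0.001], [-0.001, 0.001, -1.0]]
ft_force: [0.5, -0.4, 0.5]
opening: 85.3
```

```bash
python3 - <<'E'
from h import *
from cell import *
s=state();print(s["clock"],s["ee_pos"],s["joint_positions"].round(1),s["orientation"].round(2))
for p in((520,250,256,40),(560,0,256,30),(500,-180,256,22)):print(plan(s,*p))
E
```

```text
0.6 [321.75953779 433.24452656 255.15297172] [-50.7  21.4  -7.6  99.    3.2  59.9  -2.4] [[ 0.54  0.84  0.  ]
 [ 0.84 -0.54 -0.  ]
 [-0.    0.   -1.  ]]
(array([-0.2297,  1.3301, -0.0027,  0.3789]), 'rows', np.float64(5.4))
(array([-1.1699e+00,  2.1778e+00, -1.2000e-03,  6.0110e-01]), 'rows', np.float64(9.9))
(array([-2.0883e+00,  2.4156e+00, -4.0000e-04,  7.7890e-01]), 'rows', np.float64(12.8))
```

>>> servo_tool --pt "-0.05 0.25 0 0.1 0" --pt "-0.1 0.5 0 0.2 0" --pt "-0.17 0.75 0 0.3 0" --pt "-0.3 1.0 0 0.38 0" --pt "-0.5 1.0 0 0.38 0" --pt "-0.75 1.0 0 0.38 0"

```text
clock: 1.2
ee_pos: [409.1, 195.9, 254.7]
orientation: [[0.769, 0.639, 0.0], [0.639, -0.769, -0.002], [-0.001, 0.002, -1.0]]
ft_force: [0.0, -0.9, 0.4]
opening: 85.5
```

```bash
python3 - <<'E'
from h import *
from cell import *
s=state();print(s["clock"],s["ee_pos"],s["joint_positions"].round(1))
for p in((520,0,200,30),(500,-180,150,22.6),(457.8,-266.7,120,22.6)):print(plan(s,*p))
E
```

```text
1.2 [409.1075313  195.91267156 254.66330014] [-29.1  13.8   0.5 110.6   0.   55.6  11.1]
(array([-0.1996,  1.1072,  0.2756,  0.2164]), 'rows', np.float64(4.6))
(array([-0.8515,  1.7349,  0.5275,  0.3809]), 'rows', np.float64(8.0))
(array([-1.2907,  1.9331,  0.6783,  0.3809]), 'rows', np.float64(9.7))
```

>>> servo_tool --pt "0 0.25 0.05 0.1 0" --pt "-0.07 0.5 0.15 0.2 0" --pt "-0.15 0.75 0.25 0.3 0" --pt "-0.3 0.95 0.3 0.38 0" --pt "-0.55 1.0 0.4 0.38 0" --pt "-0.8 1.0 0.5 0.38 0"

```text
clock: 1.8
ee_pos: [427.5, -50.0, 161.8]
orientation: [[0.924, 0.383, 0.002], [0.383, -0.924, -0.003], [0.0, 0.004, -1.0]]
ft_force: [-0.5, 0.4, -0.8]
opening: 85.5
```

```bash
python3 - <<'E'
from h import *
from cell import *
s=state();print(s["clock"],s["ee_pos"],s["joint_positions"].round(1))
for p in((457.8,-266.7,110,22.6),(457.8,-266.7,27,22.6)):print(plan(s,*p))
E
```

```text
1.8 [427.52451465 -49.99020613 161.84169129] [ -3.3  19.    8.7 121.8  -4.2  39.3  30.7]
(array([-0.2752,  1.0579,  0.263 , -0.0018]), 'rows', np.float64(4.5))
(array([-0.2753,  1.0564,  0.678 , -0.0018]), 'rows', np.float64(5.1))
```

>>> servo_tool --pt "-0.07 0.25 0.08 0 0" --pt "-0.14 0.5 0.16 0 0" --pt "-0.2 0.75 0.24 0 0" --pt "-0.27 1.0 0.26 0 0" --pt "-0.27 1.0 0.26 0 0" --pt "-0.27 1.0 0.26 0 0"

```text
clock: 2.4
ee_pos: [453.6, -259.1, 109.8]
orientation: [[0.926, 0.378, 0.001], [0.378, -0.926, -0.005], [-0.001, 0.004, -1.0]]
ft_force: [0.4, 0.6, 0.0]
opening: 85.4
```

```bash
python3 - <<'E'
from h import *
from cell import *
s=state();print(s["clock"],s["ee_pos"],s["joint_positions"].round(1))
for p in((457.8,-266.7,110,22.6),(457.8,-266.7,28,22.6)):print(plan(s,*p))
c=camera("side");np.savez("a.npz",**c)
u,v=map(int,px(c,[450,-240,60]));A=c["frame"][max(v-75,0):v+75,u-100:u+100];print(u-100,v-75)
cv2.imwrite("pics/a.png",cv2.resize(A,None,fx=4,fy=4)[...,::-1])
E
```

```text
2.4 [ 453.59792455 -259.13234414  109.77062081] [ 21.7  30.    7.7 112.5  -6.   37.7  55.3]
(array([ 0.0051,  0.043 , -0.001 , -0.0084]), 'rows', np.float64(0.2))
(array([ 0.0056,  0.0411,  0.409 , -0.0084]), 'rows', np.float64(1.6))
233 224
```

View pics/a.png

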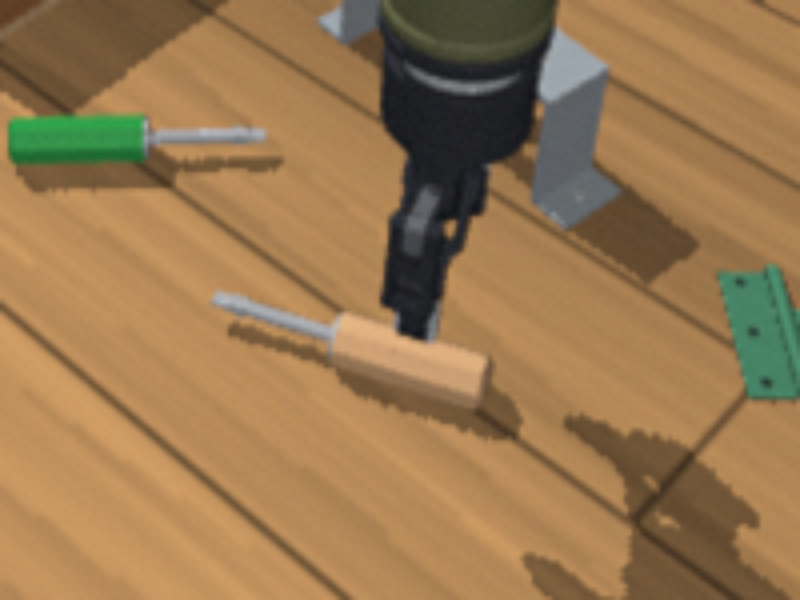

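The gripper is above the rear half of the wooden handle, in line with it. Descending and gripping.

>>> servo_tool --pt "0.005 0.042 0.2 0 0" --pt "0.005 0.042 0.35 0 0" --pt "0.005 0.042 0.405 0 0" --pt "0.005 0.042 0.405 0 0" --pt "0.005 0.042 0.405 0 120" --pt "0.005 0.042 0.405 0 200" --pt "0.005 0.042 0.405 0 255" --pt "0.005 0.042 0.405 0 255" --pt "0.005 0.042 0.405 0 255" --pt "0.005 0.042 0.405 0 255" --force 20

```text
clock: 3.45
ee_pos: [458.3, -264.5, 30.0]
orientation: [[0.925, 0.381, 0.002], [0.381, -0.925, -0.004], [0.0, 0.004, -1.0]]
ft_force: [-1.1, -0.2, 6.3]
opening: 29.6
```

>>> servo_tool --pt "0 0 -0.15 0 255" --pt "0 0 -0.35 0 255" --pt "0 0 -0.55 0 255" --pt "0 0 -0.55 0 255"

```text
clock: 3.85
ee_pos: [460.3, -265.6, 145.2]
orientation: [[0.925, 0.38, 0.01], [0.38, -0.925, -0.008], [0.006, 0.011, -1.0]]
ft_force: [0.7, 0.2, -1.6]
opening: 29.8
```

```bash
python3 - <<'E'
from h import *
from cell import *
s=state();print(s["clock"],s["ee_pos"],s["joint_positions"].round(1),s["opening"],s["ft_force"])
c=camera("side");np.savez("b.npz",**c)
u,v=map(int,px(c,s["ee_pos"]));A=c["frame"][max(v-75,0):v+75,u-100:u+100];print(u-100,v-75)
cv2.imwrite("pics/b.png",cv2.resize(A,None,fx=3,fy=3)[...,::-1])
E
```

```text
3.85 [ 460.33311808 -265.63708458  145.15192018] [ 21.5  27.6   8.4 109.5  -5.6  42.6  55.4] 29.82581318818343 [ 0.65178164  0.1598056  -1.57473288]
248 201
```

View pics/b.png

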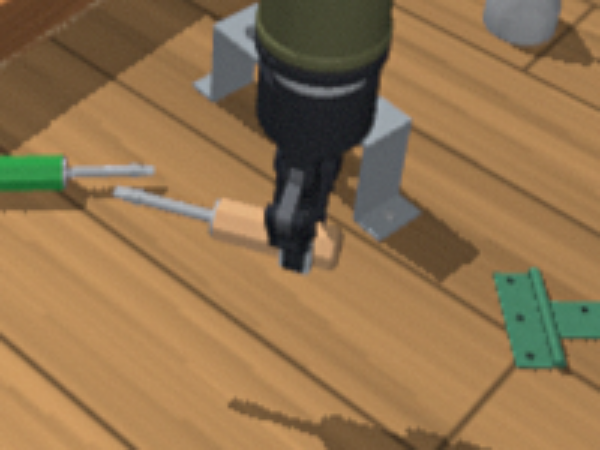

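Held firmly but still horizontal (about 29.8 mm opening), with no pivoting under gravity. I'll use the fixed rack plate's lower front edge to swing the blade down in the grip, so first I swing round to point the tip at the rack.

```bash
python3 - <<'E'
from h import *
from cell import *
s=state()
print(plan(s,463,-125.6,145,-22.6),plan(s,463,-125.6,145,-99))
E
```

```text
(array([ 0.2816, -0.637 , -0.0154,  0.9991]), 'rows', np.float64(5.2)) (array([ 0.2816, -0.637 , -0.0154,  2.6969]), 'rows', np.float64(14.1))
```

>>> servo_tool --pt "0.05 -0.12 0 0.19 255" --pt "0.1 -0.25 0 0.38 255" --pt "0.15 -0.38 0 0.57 255" --pt "0.2 -0.5 0 0.76 255" --pt "0.28 -0.63 0 0.95 255" --pt "0.28 -0.635 0 1.0 255"

```text
clock: 4.5
ee_pos: [462.7, -121.1, 140.5]
orientation: [[0.923, -0.384, 0.005], [-0.384, -0.923, -0.004], [0.006, 0.002, -1.0]]
ft_force: [0.1, -0.1, -1.1]
opening: 29.3
```

>>> servo_tool --pt "0 0 0.0 0.19 255" --pt "0 0 0 0.38 255" --pt "0 0 0 0.57 255" --pt "0 0 0 0.76 255" --pt "0 0 0 0.95 255" --pt "0 0 0 1.0 255"

```text
clock: 5.1
ee_pos: [461.9, -120.8, 139.4]
orientation: [[0.378, -0.926, 0.002], [-0.926, -0.378, -0.004], [0.004, -0.001, -1.0]]
ft_force: [0.4, -0.3, -0.5]
opening: 29.6
```

```bash
python3 - <<'E'
from h import *
from cell import *
s=state();print(s["clock"],s["ee_pos"],s["joint_positions"].round(1),s["orientation"].round(3))
for p in((463,-125.6,87,-99),(522.4,-134.9,87,-99)):print(plan(s,*p))
E
```

```text
5.1 [ 461.94938389 -120.8097261   139.39985331] [-12.7  28.2  35.6 117.3 -24.2  41.5 -29.8] [[ 0.378 -0.926  0.002]
 [-0.926 -0.378 -0.004]
 [ 0.004 -0.001 -1.   ]]
(array([0.023 , 0.0043, 0.2621, 0.6931]), 'rows', np.float64(3.6))
(array([ 0.1782, -0.2531,  0.2629,  0.6931]), 'rows', np.float64(3.6))
```

>>> servo_tool --pt "0.01 0 0.0 0.19 255" --pt "0.02 0 0.07 0.38 255" --pt "0.02 0 0.14 0.57 255" --pt "0.02 0 0.2 0.69 255" --pt "0.02 0.0 0.26 0.69 255" --pt "0.02 0.0 0.26 0.69 255"

```text
clock: 5.7
ee_pos: [462.5, -124.3, 85.8]
orientation: [[-0.15, -0.989, -0.001], [-0.989, 0.15, -0.004], [0.004, 0.0, -1.0]]
ft_force: [-0.8, 0.3, 0.5]
opening: 29.7
```

```bash
python3 - <<'E'
from h import *
from cell import *
s=state();print(s["clock"],s["ee_pos"],s["joint_positions"].round(1),s["orientation"].round(3))
for p in((522.4,-134.9,87,-99),(522.4,-134.9,101,-99)):print(plan(s,*p))
ims=[]
for n in("top","side"):
    c=camera(n);np.savez(n+"1.npz",**c)
    u,v=map(int,px(c,[560,-140,80]));A=c["frame"][v-60:v+60,u-80:u+80];print(u-80,v-60);ims.append(cv2.resize(A,(400,300),interpolation=cv2.INTER_CUBIC))
cv2.imwrite("pics/c.png",np.hstack(ims)[...,::-1])
E
```

```text
5.7 [ 462.51653571 -124.29766452   85.77809917] [-13.8  35.1  39.4 120.2 -36.7  37.2 -47.7] [[-0.15  -0.989 -0.001]
 [-0.989  0.15  -0.004]
 [ 0.004  0.    -1.   ]]
(array([ 0.0076, -0.304 , -0.0062,  0.0087]), 'rows', np.float64(1.2))
(array([ 0.0079, -0.3039, -0.0762,  0.0087]), 'rows', np.float64(1.3))
249 139
250 185
```

View pics/c.png

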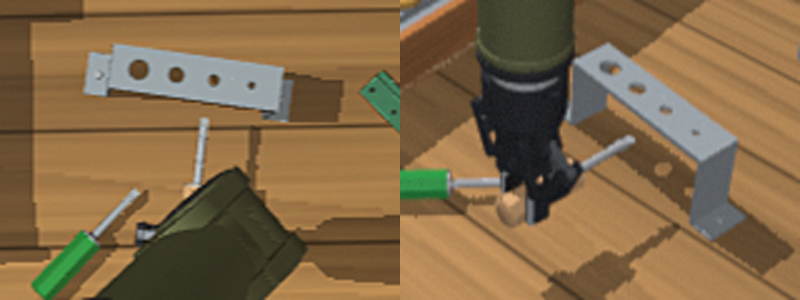

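The tip shows at about top px (331.4,187) and side px (342.8,241), just short of the plate's front edge. Triangulating it.

```bash
cat >> h.py <<'E'
def tri(pts):
    """closest point to rays [(cam,u,v),...]"""
    M=np.zeros((3,3));b=np.zeros(3)
    for c,u,v in pts:
        d=c["orientation"]@np.array([(u-c["cx"])/c["fx"],(v-c["cy"])/c["fy"],1.]);d/=np.linalg.norm(d)
        Q=np.eye(3)-np.outer(d,d);M+=Q;b+=Q@c["position"]
    return np.linalg.solve(M,b)
E
python3 - <<'E'
from h import *
t=load("top1.npz");s=load("side1.npz")
P=tri([(t,331.4,187),(s,342.8,241)]);print(P,px(t,P),px(s,P))
g=lambda U,V:(249+(U+.5)/2.5-.5,139+(V+.5)/2.5-.5)
print(ray(t,*g(213.5,80),90))
E
```

```text
[ 595.83680149 -147.64788424   75.49816395] (np.float64(331.8430160784367), np.float64(186.57983805122055)) (np.float64(342.113053818975), np.float64(241.06171470554588))
[ 638.55165307 -153.33856181   90.        ]
```

>>> servo_tool --pt "0.007 0 0.02 0 255" --pt "0.007 -0.15 0.02 0 255" --pt "0.007 -0.3 0.02 0 255" --pt "0.007 -0.304 0.02 0 255" --pt "0.007 -0.304 0.02 0 255"

```text
clock: 6.3
ee_pos: [523.4, -135.7, 83.4]
orientation: [[-0.15, -0.989, 0.002], [-0.989, 0.15, -0.004], [0.004, -0.002, -1.0]]
ft_force: [-0.3, -0.9, -0.1]
opening: 29.7
```

>>> servo_tool --pt "0 0 -0.09 0 255" --pt "0 -0.01 -0.17 0 255" --pt "0 -0.028 -0.24 0 255" --pt "0 -0.052 -0.29 0 255" --pt "0 -0.085 -0.345 0 255" --pt "0 -0.123 -0.39 0 255" --pt "0 -0.123 -0.39 0 255"

```text
clock: 7.0
ee_pos: [547.9, -139.3, 162.2]
orientation: [[-0.15, -0.989, 0.003], [-0.989, 0.15, -0.004], [0.004, -0.003, -1.0]]
ft_force: [-0.9, -0.5, -0.9]
opening: 29.2
```

```bash
python3 - <<'E'
from h import *
from cell import *
s=state();print(s["clock"],s["ee_pos"],s["ft_force"],s["opening"],s["orientation"].round(3))
c=camera("side");np.savez("d.npz",**c)
u,v=map(int,px(c,[590,-140,100]));A=c["frame"][v-60:v+60,u-80:u+80];print(u-80,v-60)
cv2.imwrite("pics/d.png",cv2.resize(A,None,fx=3,fy=3)[...,::-1])
E
```

```text
7.0 [ 547.86558428 -139.2605377   162.17845193] [-0.93813304 -0.49398904 -0.93416344] 29.21848000413777 [[-0.15  -0.989  0.003]
 [-0.989  0.15  -0.004]
 [ 0.004 -0.003 -1.   ]]
258 173
```

View pics/d.png

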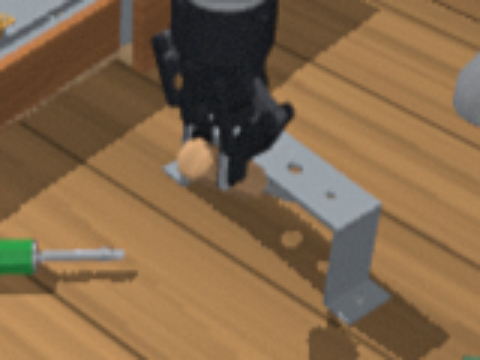

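The handle is now tilted in the grip (rear up, front down), so the pivoting works. Finishing the arc.

>>> servo_tool --pt "0 -0.045 -0.045 0 255" --pt "0 -0.095 -0.08 0 255" --pt "0 -0.15 -0.11 0 255" --pt "0 -0.207 -0.133 0 255" --pt "0 -0.27 -0.147 0 255" --pt "0 -0.33 -0.155 0 255" --pt "0 -0.37 -0.155 0 255" --pt "0 -0.37 -0.155 0 255"

```text
clock: 7.85
ee_pos: [620.4, -150.2, 192.0]
orientation: [[-0.15, -0.989, 0.001], [-0.989, 0.15, -0.004], [0.004, -0.002, -1.0]]
ft_force: [-1.2, 1.0, -0.5]
opening: 29.4
```

```bash
python3 - <<'E'
from h import *
from cell import *
s=state();print(s["clock"],s["ee_pos"],s["ft_force"],s["opening"],s["joint_positions"].round(1))
ims=[]
for n in("top","side"):
    c=camera(n);np.savez(n+"2.npz",**c)
    u,v=map(int,px(c,[620,-150,100]));A=c["frame"][v-60:v+60,u-80:u+80];print(u-80,v-60);ims.append(cv2.resize(A,(400,300),interpolation=cv2.INTER_CUBIC))
cv2.imwrite("pics/e.png",np.hstack(ims)[...,::-1])
E
```

```text
7.85 [ 620.42293509 -150.15046155  191.96327954] [-1.19593651  0.97768004 -0.51040105] 29.41034598467552 [-13.3  39.6  44.7  89.6 -30.   63.2 -60.1]
253 116
269 169
```

View pics/e.png

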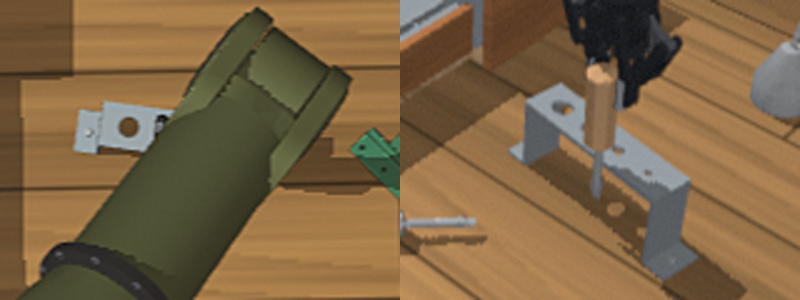

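The driver is now near vertical beside the rack's front edge: handle top at side px about (349,198), shoulder (349,228), tip (348,248). I'll extract the axis and intersect it with the grip plane for the tilt.

```bash
cat >> h.py <<'E'
def onplane(c,u,v,p,n):
    d=c["orientation"]@np.array([(u-c["cx"])/c["fx"],(v-c["cy"])/c["fy"],1.]);o=c["position"]
    return o+d*((p-o)@n)/(d@n)
E
python3 - <<'E'
from h import *
s=load("side2.npz");p=np.array([620.4,-150.2,192]);n=np.array([-.15,-.989,0]);e=np.array([.989,-.15,0])
h=cv2.cvtColor(s["frame"],cv2.COLOR_RGB2HSV).astype(int)
m=(h[...,0]<22)&(h[...,0]>6)&(h[...,1]<145)&(h[...,2]>120)
for v in range(194,250,3):
    r=s["frame"][v,335:362].astype(int)
    print(v,"".join("#" if m[v,u] else ("s" if h[v,u,1]<50 else ".") for u in range(325,375)))
for q in((349,198),(349.2,228),(348,247.6)):
    P=onplane(s,*q,p,n);print(P.round(1),(P-p)@e,P[2])
E
```

```text
194 ...................ss.............ss.sssssssssss..
197 ..................#############..ss.sssss.sss.....
200 ...................############ss.s.ss.ss..s..####
203 .....#ssss............#######.sssssss....#########
206 ssssssssssssss.......########.ssss...ss.##########
209 sssssssssssssssss##..########.ssss...s.###########
212 sssssssss..##sssss#..########.ssss.###############
215 ssssssssssssssssss...#############################
218 ssssssssssssssssss..##############################
221 sssssssssssssssss#.#.#########ssss################
224 ssssssss###ssssss#.###########ssssssss############
227 sssssss.#######sss###########.ssssssssssss########
230 sss........########sssssssssss###sssssssssssss####
233 ...............#######sssssssssssssssssssssssssss#
236 ...................##ssss##sssssssssssssssssssssss
239 #....................sss.#####.sssssssssssssssssss
242 ####.................ssss...######.sssssssssssssss
245 #########............sss.........#####.sssssssssss
248 #############..........s.............#####ssssssss
[ 606.4 -148.1  204.8] -14.154062931346367 204.83150857650344
[ 617.6 -149.8  106.1] -2.84176096796249 106.09206139457092
[ 620.8 -150.3   37. ] 0.4225947725941701 37.01259041746323
```

>>> servo_tool --pt "0 0.02 -0.1 0 255" --pt "0 0.02 -0.25 0 255" --pt "0 0 -0.34 0 255" --pt "0 -0.1 -0.34 0 255" --pt "0 -0.1 -0.34 0 255" --pt "0 -0.1 -0.34 0 255"

```text
clock: 8.55
ee_pos: [639.4, -152.8, 259.8]
orientation: [[-0.15, -0.989, 0.002], [-0.989, 0.15, -0.004], [0.004, -0.002, -1.0]]
ft_force: [0.1, -0.2, -1.0]
opening: 29.8
```

```bash
python3 - <<'E'
from h import *
from cell import *
s=state();print(s["clock"],s["ee_pos"],s["ft_force"],s["opening"],s["joint_positions"].round(1))
c=camera("side");np.savez("side3.npz",**c);t=camera("top");np.savez("top3.npz",**t)
u,v=map(int,px(c,[640,-153,130]));A=c["frame"][v-45:v+45,u-60:u+60];print(u-60,v-45)
cv2.imwrite("pics/f.png",cv2.resize(A,(800,600),interpolation=cv2.INTER_CUBIC)[...,::-1])
E
```

```text
8.55 [ 639.43644983 -152.81534357  259.83199112] [ 0.14399072 -0.21045778 -0.99096469] 29.779602666909156 [-13.   38.1  46.3  80.8 -27.7  72.6 -63.3]
296 171
```

View pics/f.png

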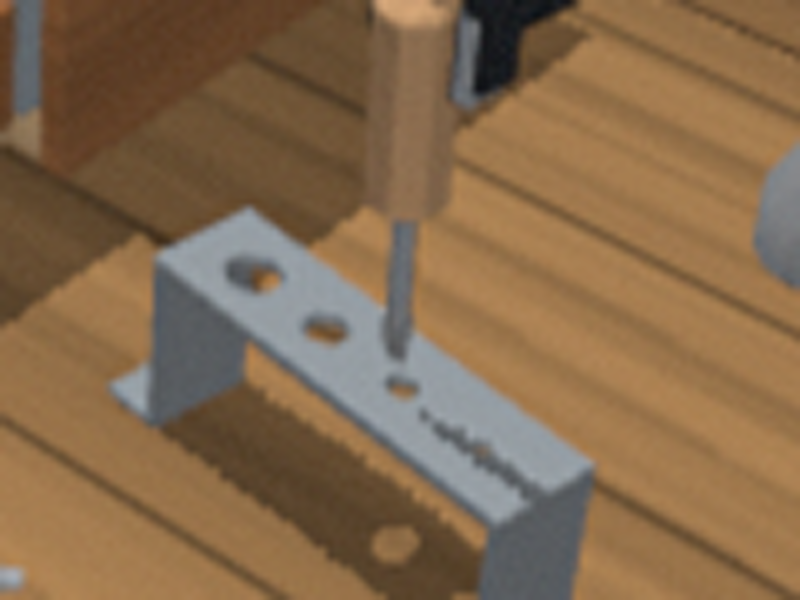

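```bash
python3 - <<'E'
from h import *
c=load("side3.npz");t=load("top3.npz");n=np.array([-.15,-.989,0]);e=np.array([.989,-.15,0]);p=np.array([639.4,-152.8,259.8])
H=ray(c,356.0,228.6,90);print("hole side",H)
for z in(95,100,105,110):print(z,px(c,H+[0,0,z-90]),px(c,H+[0,0,z-90]+e),px(c,H+[0,0,z-90]+n))
for q in((355.3,224.1),(356.3,203.3),(357.5,171.8)):
    P=onplane(c,*q,p,n);print(P.round(1),"a",round((P-p)@e,2),"z",P[2].round(1))
b=(t["frame"]).astype(int);u,v=px(t,[641,-153.5,90]);print("top px at hole1",b[int(v)-4:int(v)+5:2,int(u)-4:int(u)+5:2].sum(2))
E
```

```text
hole side [ 642.6789532  -153.30905333   90.        ]
95 (np.float64(356.17784538300134), np.float64(227.10967383058735)) (np.float64(356.4671025995082), np.float64(226.94647159883192)) (np.float64(356.45926539680545), np.float64(227.3190432047158))
100 (np.float64(356.3567317909775), np.float64(225.6106239780694)) (np.float64(356.64676067134775), np.float64(225.44756919994038)) (np.float64(356.639078483993), np.float64(225.81974707542122))
105 (np.float64(356.5366683912805), np.float64(224.102773620972)) (np.float64(356.82747302476497), np.float64(223.93987084120292)) (np.float64(356.8199478107539), np.float64(224.31164393475305))
110 (np.float64(356.7176644592171), np.float64(222.5860450331703)) (np.float64(357.00924896727844), np.float64(222.4232988692095)) (np.float64(357.00188271118395), np.float64(222.79465595426257))
[ 638.2 -152.6  107.4] a -1.21 z 107.4
[ 633.2 -151.9  175.8] a -6.23 z 175.8
[ 625.5 -150.7  269.4] a -14.1 z 269.4
top px at hole1 [[226 234 228 237 236]
 [231 229 236 235 236]
 [232 234 235 238 235]
 [231 231 236 235 234]
 [234 234 237 234 231]]
```

Tip at side px (355.3,224.1) and hole1 at (356.0,228.6). So the tip is about 4 mm short of the hole along the rack's x, and the driver tilts about 4.5°. I'll move over the hole and descend a little, watching the force.

>>> servo_tool --pt "0.002 -0.02 0 0 255" --pt "0.002 -0.02 0.03 0 255" --pt "0.002 -0.022 0.06 0 255" --pt "0.002 -0.025 0.09 0 255" --pt "0.002 -0.03 0.12 0 255" --pt "0.002 -0.03 0.12 0 255"

```text
clock: 9.25
ee_pos: [644.8, -153.7, 234.6]
orientation: [[-0.15, -0.989, -0.0], [-0.989, 0.15, -0.003], [0.003, -0.0, -1.0]]
ft_force: [-0.6, 0.9, -1.2]
opening: 29.6
```

```bash
python3 - <<'E'
from h import *
from cell import *
s=state();print(s["clock"],s["ee_pos"],s["ft_force"],s["wrist_torque"],s["opening"])
c=camera("side");np.savez("side4.npz",**c)
h=cv2.cvtColor(c["frame"],cv2.COLOR_RGB2HSV).astype(int)
u,v=map(int,px(c,[641,-153,90]))
for y in range(v-25,v+14):print(y,"".join("%4d"%h[y,x,2] if h[y,x,1]<60 else " ..." for x in range(u-12,u+14)))
E
```

```text
9.25 [ 644.81181195 -153.73447913  234.58766739] [-0.58532838  0.85598489 -1.15444914] [ 0.2229662  -0.22162978 -0.04986927] 29.644802522255965
203  ... ... ... ... ... ... ... ... ... ... ... ... ... ... ... ... ... ... ... ... ... ... ... ... ... ...
204  ... ... ... ... ... ... ... ... ... ... ... ... ... ... ... ... ... ... ... ... ... ... ... ... ... ...
205  ... ... ... ... ... ... ... ... ... ... ... ... ... ... ... ... ... ... ... ... ... ... ... ... ... ...
206  ... ... ... ... ... ... ... ... ... ... ... ... ... ... ... ... ... ... ... ... ... ... ... ... ... ...
207  ... ... ... ... ... ... ... ... ... ... ... ... ... ... ... ... ... ... ... ... ... ... ... ... ... ...
208  ... ... ... ... ... ... ... ... ... ... ... ... ... ... ... ... ... ... ... ... ... ... ... ... ... ...
209  ... ... ... ... ... ... ... ... ... ... ... ... ... ... ... ... ... ... ... ... ... ... ... ... ... ...
210  155 164 ... ... ... ... ... ... ... ... ... ... ... ... ... ... ... ... ... ... ... ... ... ... ... ...
211  165 158 156 ... ... ... ... ... ... ... ... ... ... 121 125 ... ... ... ... ...
[... 2594 characters left out ...]
64 164 165 164 157 104 103  98 104 128 134 162
236  ... ... ... ... ... ... ... ... ... 103 120 144 163 165 163 164 165 165 163 147 140 105 104 101 117 152
237  ... ... ... ... ... ... ... ... ... ... 101 115 146 165 165 162 166 162 164 165 164 150 141 105 101 122
238  ... ... ... ... ... ... ... ... ... ... ... 110 112 141 164 165 165 165 165 166 164 165 163 141 107 115
239  ... ... ... ... ... ... ... ... ... ... ... ... 109 105 129 153 166 165 165 164 162 163 167 161 147 138
240  ... ... ... ... ... ... ... ... ... ... ... ... ... ... 104 121 148 165 163 165 164 162 164 164 163 163
241  ... ... ... ... ... ... ... ... ... ... ... ... ... ... ...  99 107 140 165 166 164 164 163 164 165 165
```

>>> servo_tool --pt "0 -0.003 0.05 0 255" --pt "0 -0.008 0.1 0 255" --pt "0 -0.012 0.15 0 255" --pt "0 -0.016 0.2 0 255" --pt "0 -0.02 0.25 0 255" --pt "0 -0.02 0.25 0 255"

```text
clock: 9.9
ee_pos: [648.3, -154.1, 183.0]
orientation: [[-0.15, -0.989, -0.002], [-0.989, 0.15, -0.002], [0.003, 0.002, -1.0]]
ft_force: [0.3, 0.3, -0.1]
opening: 29.6
```

>>> servo_tool --pt "0 -0.003 0.02 0 255" --pt "0 -0.003 0.035 0 255" --pt "0 -0.003 0.045 0 255" --pt "0 -0.003 0.045 0 255"

```text
clock: 10.3
ee_pos: [648.8, -154.2, 173.9]
orientation: [[-0.15, -0.989, -0.003], [-0.989, 0.15, -0.002], [0.003, 0.002, -1.0]]
ft_force: [0.3, 0.7, -1.2]
opening: 29.6
```

```bash
python3 - <<'E'
from h import *
from cell import *
s=state();print(s["clock"],s["ee_pos"],s["ft_force"],s["opening"])
c=camera("side");np.savez("side5.npz",**c)
u,v=map(int,px(c,[641,-153,110]));A=c["frame"][v-45:v+45,u-60:u+60];print(u-60,v-45)
cv2.imwrite("pics/g.png",cv2.resize(A,(640,480),interpolation=cv2.INTER_CUBIC)[...,::-1])
E
```

```text
10.3 [ 648.80874001 -154.16132715  173.87635977] [ 0.28487133  0.66181707 -1.16082648] 29.550941883391786
296 177
```

View pics/g.png

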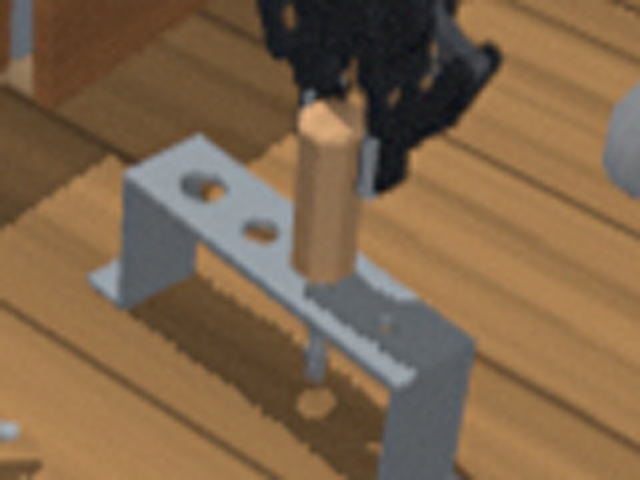

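The shank passes through hole1 with the shoulder just above the plate. Lowering until it seats.

>>> servo_tool --pt "0 0 0.01 0 255" --pt "0 0 0.02 0 255" --pt "0 0 0.02 0 255"

```text
clock: 10.65
ee_pos: [648.9, -154.2, 169.9]
orientation: [[-0.15, -0.989, -0.002], [-0.989, 0.15, -0.002], [0.003, 0.002, -1.0]]
ft_force: [-0.0, 0.3, -2.0]
opening: 29.4
```

>>> servo_tool --pt "0 0 0.01 0 255" --pt "0 0 0.018 0 255" --pt "0 0 0.018 0 255"

```text
clock: 10.95
ee_pos: [648.9, -154.2, 166.3]
orientation: [[-0.15, -0.989, -0.002], [-0.989, 0.15, -0.002], [0.003, 0.002, -1.0]]
ft_force: [0.6, -0.4, -0.8]
opening: 29.3
```

>>> servo_tool --pt "0 0 0.008 0 255" --pt "0 0 0.012 0 255" --pt "0 0 0.012 0 255"

```text
clock: 11.25
ee_pos: [649.7, -154.4, 165.9]
orientation: [[-0.15, -0.989, 0.001], [-0.989, 0.15, -0.002], [0.002, -0.001, -1.0]]
ft_force: [-0.9, 1.5, 12.0]
opening: 29.1
```

Contact (12 N). Releasing.

>>> servo_tool --pt "0 0 -0.005 0 255" --pt "0 0 -0.005 0 160" --pt "0 0 -0.005 0 100" --pt "0 0 -0.005 0 50" --pt "0 0 -0.005 0 20" --pt "0 0 -0.005 0 20" --pt "0 0 -0.005 0 20" --pt "0 0 -0.005 0 20"

```text
clock: 12.05
ee_pos: [649.6, -154.5, 166.9]
orientation: [[-0.15, -0.989, 0.001], [-0.989, 0.15, -0.002], [0.002, -0.001, -1.0]]
ft_force: [-0.3, 0.3, 0.1]
opening: 78.4
```

```bash
python3 - <<'E'
from h import *
from cell import *
s=state();print(s["clock"],s["ee_pos"],s["ft_force"],s["opening"],s["joint_positions"].round(1))
c=camera("side");np.savez("side6.npz",**c)
h=cv2.cvtColor(c["frame"],cv2.COLOR_RGB2HSV).astype(int);A=c["frame"].astype(int)
u,v=map(int,px(c,[641,-153.5,90]));H=np.array([641.5,-153.5,90.])
for z in(180,135,90,30,15):print(z,np.round(px(c,[641.5,-153.5,z]),1))
for y in list(range(v-36,v+6,3))+list(range(v+6,v+30,2)):print(y,"".join("#" if h[y,x,0] in range(6,23) and h[y,x,1] <150 and h[y,x,2]>90 else ("s" if h[y,x,1]<60 else ".") for x in range(u-20,u+20)),u-20)
E
```

```text
12.05 [ 649.64427747 -154.45993942  166.89039423] [-0.27817473  0.27836422  0.09406341] 78.39697476920607 [-11.6  43.3  43.3  86.3 -31.7  63.1 -60.2]
180 [359.1 200.6]
135 [357.4 215.1]
90 [355.8 228.9]
30 [353.7 246.1]
15 [353.2 250.2]
192 ##########ssssssss..###...#####.s..s#### 335
195 ##########ssssssss.#############.s.ss..s 335
198 ###########sss.ss..################.s.ss 335
201 .####################################s.. 335
204 s#####################################s. 335
207 sssss################################sss 335
210 ssssssss############################ssss 335
213 ###sssssssss########################ssss 335
216 ssssssssssssssss####################sss. 335
219 ssssssss####ssss######################## 335
222 ssssssss####ssss######################## 335
225 ###ssssssssssss######################### 335
228 #######sssssssss############sssss####### 335
231 ###########sssssss########sssssssssss### 335
234 ###############sssssssssssssssssssssssss 335
236 #################sssssssssssssssssssssss 335
238 ###################sssssssssssss###sssss 335
240 ...################sss#sssssssssssssssss 335
242 #.....#############ss####sssssssssssssss 335
244 ####......########sss#######ssssssssssss 335
246 #...####......###ssss#########ssssssssss 335
248 ####..#.###......ssss############sssssss 335
250 #######...#.##...##s###############sssss 335
252 ##########.#.###########...#######ssssss 335
254 ##############.########......#####ssssss 335
256 ################.#.#.#.##........#ssssss 335
```

Standing upright in hole1 and let go: tip at about side px (353.5,250), which is z ≈ 15, in line with the hole. Regrasping centred and lower.

>>> servo_tool --pt "0 0.02 0.02 0 20" --pt "0 0.04 0.05 0 20" --pt "0 0.04 0.05 0 20" --pt "0 0.04 0.05 0 150" --pt "0 0.04 0.05 0 220" --pt "0 0.04 0.05 0 255" --pt "0 0.04 0.05 0 255" --pt "0 0.04 0.05 0 255" --pt "0 0.04 0.05 0 255" --force 50

```text
clock: 13.0
ee_pos: [642.0, -153.3, 157.2]
orientation: [[-0.15, -0.989, 0.001], [-0.989, 0.15, -0.003], [0.002, -0.002, -1.0]]
ft_force: [0.1, 0.5, 2.3]
opening: 29.4
```

```bash
python3 - <<'E'
from h import *
from cell import *
s=state();print(s["clock"],s["ee_pos"],s["ft_force"],s["wrist_torque"],s["opening"])
E
```

```text
13.0 [ 641.97838441 -153.3329129   157.1959466 ] [0.08022143 0.49956708 2.27090985] [ 0.04141698 -0.03100813 -0.02094416] 29.439228581744885
```

>>> servo_tool --pt "0 0 -0.15 0 255" --pt "0 0 -0.35 0 255" --pt "0 0 -0.59 0 255" --pt "0 0 -0.59 0 255" --pt "0 0 -0.59 0 255"

```text
clock: 13.5
ee_pos: [642.0, -153.3, 276.1]
orientation: [[-0.15, -0.989, 0.003], [-0.989, 0.15, -0.003], [0.002, -0.004, -1.0]]
ft_force: [0.1, 0.1, -1.9]
opening: 29.1
```

```bash
python3 - <<'E'
from h import *
from cell import *
s=state();print(s["clock"],s["ee_pos"],s["ft_force"],s["opening"])
for p in ((620,20,275,-55),(595.3,190.3,275,-11)):print(plan(s,*p))
E
```

```text
13.5 [ 642.03558462 -153.30571878  276.13988132] [ 0.14129013  0.05218406 -1.87140913] 29.070736119732494
(array([-0.8402,  0.239 ,  0.0029, -0.9697]), 'rows', np.float64(5.1))
(array([-1.6635e+00,  4.8900e-01,  2.0000e-04, -1.9475e+00]), 'rows', np.float64(10.2))
```

>>> servo_tool --pt "-0.12 0.03 0 -0.16 255" --pt "-0.28 0.08 0 -0.32 255" --pt "-0.44 0.12 0 -0.48 255" --pt "-0.6 0.17 0 -0.64 255" --pt "-0.75 0.21 0 -0.8 255" --pt "-0.84 0.24 0 -0.97 255" --pt "-0.84 0.24 0 -0.97 255"

```text
clock: 14.2
ee_pos: [618.7, 24.7, 273.4]
orientation: [[0.581, -0.814, -0.001], [-0.814, -0.581, -0.0], [-0.0, 0.001, -1.0]]
ft_force: [1.0, -0.4, -1.5]
opening: 29.3
```

```bash
python3 - <<'E'
from h import *
from cell import *
s=state();print(s["clock"],s["ee_pos"],s["joint_positions"].round(1),s["opening"])
for p in ((595.3,190.3,275,-11),):print(plan(s,*p))
E
```

```text
14.2 [618.72388549  24.68524847 273.37733619] [-25.6  31.3  36.1  85.7 -19.1  69.2 -41.1] 29.27191142107202
(array([-0.7419, -0.386 , -0.0081, -0.9658]), 'rows', np.float64(5.1))
```

>>> servo_tool --pt "-0.12 -0.06 0 -0.16 255" --pt "-0.26 -0.14 0 -0.32 255" --pt "-0.4 -0.21 0 -0.48 255" --pt "-0.54 -0.28 0 -0.64 255" --pt "-0.66 -0.34 -0.01 -0.8 255" --pt "-0.742 -0.386 -0.01 -0.966 255" --pt "-0.742 -0.386 -0.01 -0.966 255" --pt "-0.742 -0.386 -0.01 -0.966 255"

```text
clock: 15.0
ee_pos: [595.1, 189.1, 274.2]
orientation: [[0.981, -0.195, -0.002], [-0.195, -0.981, -0.002], [-0.002, 0.002, -1.0]]
ft_force: [0.7, 0.0, -0.6]
opening: 29.4
```

```bash
python3 - <<'E'
from h import *
from cell import *
s=state();print(s["clock"],s["ee_pos"],s["joint_positions"].round(1),s["orientation"].round(3))
print(plan(s,595.3,190.3,275,-11))
for n in("side","top"):
    c=camera(n);np.savez(n+"7.npz",**c)
c=load("side7.npz");A=c["frame"];h=cv2.cvtColor(A,cv2.COLOR_RGB2HSV).astype(int)
p=s["ee_pos"]-[0,0,142.2];print("tip pred px",px(c,p),px(c,p+[0,0,75]),"latch pred",px(c,[595.3,190.3,89]))
u,v=map(int,px(c,p))
for y in range(v-14,v+22):print(y,"".join("%4d"%h[y,x,2] if h[y,x,1]<60 else ("  B%d"%(h[y,x,2]//26) if h[y,x,1]>150 and h[y,x,0] in range(17,24) else "  . ") for x in range(u-14,u+16)),u-14 if y==v else "")
E
```

```text
15.0 [595.10827472 189.12163403 274.20382643] [-34.3  29.8  24.2  84.6 -12.6  68.5 -19.5] [[ 0.981 -0.195 -0.002]
 [-0.195 -0.981 -0.002]
 [-0.002  0.002 -1.   ]]
(array([-0.0002, -0.006 , -0.004 , -0.0052]), 'rows', np.float64(0.0))
tip pred px (np.float64(249.38948742075078), np.float64(170.0154949536664)) (np.float64(247.54369181378573), np.float64(147.00630187244712)) latch pred (np.float64(250.15963058885836), np.float64(182.22793606724352))
156  106 106 106 117  .  116 103 104 105 102 106 115 124 113 113 100  84 102 125 146 159 167 166 166 167 163 149 128 105 104 
157  106 104 102 101 108 115  .  116 103 112 136 152 136 105 111 100  97 146 159 166 167 166 165 165 169 164 166 157 147 126 
158  103 102 108 117 142 108 110 116 137 160 143 133 112 105 112 104 123 168 169 166 167 166 166 164 165 167 166 167 166 158 
159  108 116 148 156 165 151 141 111 122 137 115 100 110 120 112 108 128 170 168 164 164 163 166 164 165 165 163 165 164 166 
160  149 154 167 169 168 171 163 130 105 104 112 122 149 133 113 103 118 167 167 166 167 164 163 165 163 165 164 166 166 166 
161  166 167 166 16
[... 3187 characters left out ...]
 B5  B5  B6  B6  B6  B5  B5  B5  B4  B4  .   91  92  89  91 103 130 153 
187  166 165 166 169 164 162  .   .   .   B7  B7  B6  B4  B4  B4  B4  B4  B4  B4  .   .   .   85  95  93  99 109 134 162 170 
188  167 168 167 165 165  .   .   .  175  .   B7  B7  B6  .   .   .   .   .   .  100  89  84  89  98 110 131 156 162 167 171 
189  166 167 165 167 155  .   B7  .   .   B7  B8  .  144 151 147 107  99  98  97  93  90  94 103 133 156 165 172 165 170  .  
190  166 165 168 166 165 150 170  .   B7  B7  .  154 162 173 169 151 122  96  90  94  97 110 136 161 168 166 157 132  .   .  
191  165 165 167 167 168 169 165 152  .  158 156 170 172 167 140 120  99  88  95 108 134 155 165 165 170  .   .   .   .   .
```

>>> servo_tool --pt "0 -0.007 0.05 0 255" --pt "0 -0.007 0.12 0 255" --pt "0 -0.007 0.18 0 255" --pt "0 -0.007 0.2 0 255" --pt "0 -0.007 0.21 0 255" --pt "0 -0.007 0.21 0 255"

```text
clock: 15.7
ee_pos: [595.8, 189.3, 232.7]
orientation: [[0.981, -0.196, -0.001], [-0.196, -0.981, -0.002], [-0.001, 0.002, -1.0]]
ft_force: [-0.4, -0.1, -0.5]
opening: 29.6
```

```bash
python3 - <<'E'
from h import *
from cell import *
s=state();print(s["clock"],s["ee_pos"],s["ft_force"],"tip z",s["ee_pos"][2]-142.2,plan(s,595.3,190.4,227,-11))
E
```

```text
15.7 [595.80808243 189.29016755 232.70888437] [-0.38511217 -0.12426432 -0.54690988] tip z 90.50888437382997 (array([-0.0036, -0.005 ,  0.0285, -0.0071]), 'rows', np.float64(0.1))
```

>>> servo_tool --pt "0 -0.009 0.01 0 255" --pt "0 -0.009 0.018 0 255" --pt "0 -0.009 0.025 0 255" --pt "0 -0.009 0.03 0 255" --pt "0 -0.009 0.03 0 255"

```text
clock: 16.2
ee_pos: [596.5, 191.6, 227.4]
orientation: [[0.981, -0.196, -0.0], [-0.196, -0.981, -0.001], [0.0, 0.001, -1.0]]
ft_force: [0.4, 0.9, 3.8]
opening: 29.0
```

```bash
python3 - <<'E'
from h import *
from cell import *
s=state();print(s["clock"],s["ee_pos"],s["ft_force"],s["wrist_torque"],"tip z",s["ee_pos"][2]-142.2)
E
```

```text
16.2 [596.50141099 191.63122144 227.4236377 ] [0.36643558 0.89435365 3.78993651] [0.57570386 0.06336944 0.0225781 ] tip z 85.2236377027246
```

>>> servo_tool --pt "0 -0.003 0.005 0 255" --pt "0 -0.003 0.01 0 255" --pt "0 -0.003 0.013 0 255" --pt "0 -0.003 0.013 0 255"

```text
clock: 16.6
ee_pos: [596.5, 192.3, 224.6]
orientation: [[0.981, -0.196, -0.0], [-0.196, -0.981, -0.001], [-0.0, 0.001, -1.0]]
ft_force: [-0.4, 1.5, 1.0]
opening: 29.5
```

```bash
python3 - <<'E'
from h import *
from cell import *
s=state();print(s["clock"],s["ee_pos"],s["ft_force"],s["wrist_torque"],"tip z",s["ee_pos"][2]-142.2)
c=camera("side");np.savez("side8.npz",**c)
u,v=map(int,px(c,[595,190,100]));A=c["frame"][v-30:v+30,u-40:u+40];print(u-40,v-30)
cv2.imwrite("pics/i.png",cv2.resize(A,(640,480),interpolation=cv2.INTER_CUBIC)[...,::-1])
E
```

```text
16.6 [596.50307723 192.34425249 224.61544117] [-0.38579499  1.51981401  1.04563117] [ 0.48077032 -0.04464219  0.01589887] tip z 82.41544117200485
209 149
```

The tip is at 82.4 mm with only about 1 N, so the blade is seated roughly 6.6 mm deep. Turning clockwise in stages.

>>> servo_tool --pt "0 0 0 0.12 255" --pt "0 0 0 0.24 255" --pt "0 0 0 0.36 255" --pt "0 0 0 0.48 255" --pt "0 0 0 0.6 255" --pt "0 0 0 0.72 255" --pt "0 0 0 0.72 255" --force 60

```text
clock: 17.35
ee_pos: [597.0, 192.6, 224.7]
orientation: [[0.722, -0.692, 0.001], [-0.692, -0.722, -0.001], [0.001, 0.0, -1.0]]
ft_force: [0.9, 0.9, 0.4]
opening: 29.4
```

```bash
python3 - <<'E'
from h import *
from cell import *
s=state();R=s["orientation"];print(s["clock"],s["ee_pos"],s["ft_force"],s["wrist_torque"],np.degrees(np.arctan2(R[1,0],R[0,0])),s["joint_positions"].round(1))
E
```

```text
17.35 [596.95798002 192.62290593 224.66938886] [0.94264053 0.94887134 0.39240724] [ 0.59600596 -0.51994141  0.08634362] -43.75255472977307 [-39.1  33.7  32.5  88.7 -19.4  63.3 -45.9]
```

>>> servo_tool --pt "0 -0.004 0 0.14 255" --pt "0 -0.006 0 0.28 255" --pt "0 -0.006 0 0.42 255" --pt "0 -0.006 0 0.56 255" --pt "0 -0.006 0 0.7 255" --pt "0 -0.006 0 0.84 255" --pt "0 -0.006 0 0.84 255"

```text
clock: 18.05
ee_pos: [597.9, 192.9, 224.6]
orientation: [[0.147, -0.989, 0.001], [-0.989, -0.147, -0.002], [0.002, -0.0, -1.0]]
ft_force: [0.1, -0.7, 0.8]
opening: 29.2
```

```bash
python3 - <<'E'
from h import *
from cell import *
s=state();R=s["orientation"];print(s["clock"],s["ee_pos"],s["ft_force"],s["wrist_torque"],np.degrees(np.arctan2(R[1,0],R[0,0])),s["joint_positions"].round(1))
E
```

```text
18.05 [597.86309188 192.87367947 224.64887711] [ 0.12255373 -0.69469771  0.8408184 ] [-0.14888537 -0.17558759  0.05066758] -81.51993278993436 [-44.4  36.4  43.   88.6 -26.3  65.5 -77.4]
```

>>> servo_tool --pt "0 0 0 0.15 255" --pt "0 0 0 0.3 255" --pt "0 0 0 0.4 255" --pt "0 0 0 0.4 255"

```text
clock: 18.45
ee_pos: [598.0, 192.7, 224.6]
orientation: [[-0.162, -0.987, 0.001], [-0.987, 0.162, -0.003], [0.002, -0.001, -1.0]]
ft_force: [1.2, 0.2, 2.0]
opening: 29.5
```

```bash
python3 - <<'E'
from h import *
from cell import *
s=state();R=s["orientation"];print(s["clock"],s["ee_pos"],s["ft_force"],s["wrist_torque"],np.degrees(np.arctan2(R[1,0],R[0,0])),s["joint_positions"].round(1))
E
```

```text
18.45 [597.98382038 192.66202726 224.62672507] [1.16748283 0.17949383 2.02533999] [ 0.07778599 -0.16939964  0.0824597 ] -99.33724401141916 [-46.7  37.9  48.   88.6 -29.6  66.9 -92.2]
```

>>> servo_tool --pt "0 0 0 0.1 255" --pt "0 0 0 0.15 255" --pt "0 0 0 0.15 255"

```text
clock: 18.75
ee_pos: [598.0, 192.5, 224.7]
orientation: [[-0.273, -0.962, 0.001], [-0.962, 0.273, -0.003], [0.002, -0.002, -1.0]]
ft_force: [1.8, 0.1, 0.8]
opening: 28.8
```

```bash
cat > st.py <<'E'
from h import *
from cell import *
s=state();R=s["orientation"];print(s["clock"],s["ee_pos"],s["ft_force"].round(2),s["wrist_torque"].round(3),np.degrees(np.arctan2(R[1,0],R[0,0])),s["joint_positions"].round(1))
E
python3 st.py
```

```text
18.75 [598.03342775 192.52450003 224.65567538] [1.75 0.09 0.83] [ 0.098 -0.266  0.089] -105.83642027492019 [-47.4  38.5  49.8  88.6 -30.8  67.4 -97.6]
```

>>> servo_tool --pt "0 0 0 0.1 255" --pt "0 0 0 0.15 255" --pt "0 0 0 0.15 255"

```text
clock: 19.05
ee_pos: [598.1, 192.4, 224.6]
orientation: [[-0.381, -0.925, 0.001], [-0.925, 0.381, -0.003], [0.002, -0.002, -1.0]]
ft_force: [0.4, -0.3, 1.4]
opening: 29.2
```

```bash
python3 st.py
```

```text
19.05 [598.05358453 192.44468899 224.62292952] [ 0.39 -0.29  1.36] [ 0.051 -0.236  0.093] -112.37557757995245 [ -48.2   39.1   51.6   88.6  -32.    68.  -103. ]
```

```bash
python3 - <<'E'
from h import *
from cell import *
for n in("side","top"):
    c=camera(n);np.savez(n+"9.npz",**c)
c=load("side9.npz");A=c["frame"];h=cv2.cvtColor(A,cv2.COLOR_RGB2HSV).astype(int)
u,v=252,180
for y in range(v-16,v+12):print(y,"".join("%4d"%h[y,x,2] if h[y,x,1]<80 else (" B%2d"%(h[y,x,2]//10) if h[y,x,0] in range(12,26) else "  . ") for x in range(u-14,u+16)),u-14 if y==v else "")
print({k:np.round(px(c,P),1) for k,P in dict(ctr=(595.3,190.3,89),px=(610,190.3,89),py=(595.3,205,89),my=(595.3,175,89)).items()})
E
```

```text
164  140 151 155 165 166 168 167 165 161 148 116 113 107 121 170 169 169 164 166 165 164 164 164 163 164 165 163 166 164 165 
165  156 165 164 166 163 163 167 165 168 161 119 113 108 124 167 166 164 164 165 166 164 165 163 166 163 164 163 163 164 163 
166  167 166 164 167 165 163 165 165 165 163 125 112 109 129 169 167 166 165 166 164 165 163 165 165 163 166 165 164 166 165 
167  166 165 164 165 165 164 163 166 167 163 128 113 108 117 169 167 165 163 165 164 163 163 164 165 166 165 163 164 164 164 
168  164 163 165 164 165 161 167 164 165 162 134 111 108 117 167 165 165 164 163 162 165 163 166 163 164 164 165 164 163 164 
169  166 167 162 166 166 163 164 165 164 163 141 113 108 113 167 169 164 164 164 164 163 164 164 165 164 165 165 163 164 163 
170  165 164 166 164 164 164 165 163 164 165 145 112 107 111 168 166 165 165 164 164 166 165 162 165 163 165 166 162 165 164 
171  168 164 164 163 164 164 164 164 168 165 147 111 108 111 165 168 166 164 166 167 162 166 164 165 166 163 166 164 165 164 
172  168 166 166 162 166 162 166 165 164 169 156 109 105 111 166 166 165 166 162 164 164 165
[... 1848 characters left out ...]
2 B12 B13 B12 B12 B12 B12 B10  85  86  91  96 102 111 135 161 170 165 167 B18 
188  163 164 B19 B20 B19 173 B18 B20 B19 B16 B11 110 B11 B11 B10 104 100  88  82 104 B12 B14 120 156 165 167 169  .  B18 B18 
189  164 154 B16 B20 B17 B17 B19 B22 B17 144 150 147 104 100  98  95  92  88 B11 B12 B12 119 129 171 166 169 B18 B19 B19 B18 
190  168 165 149 174 B17 B20 B18 B17 156 162 173 169 152 122  94  91  95  96  99 127 104 105 108 125 131 B14 B15 B19 B18 B14 
191  167 167 168 167 153 164 157 156 169 170 165 144 122 101  89  94 106 132 152 155 146 140  .  B16 B11 B11 B12 B14 B13 B10 
{'ctr': array([250.2, 182.2]), 'px': array([253.9, 180.1]), 'py': array([246.8, 180.2]), 'my': array([253.7, 184.4])}
```

>>> servo_tool --pt "0 0 0 0.1 255" --pt "0 0 0 0.2 255" --pt "0 0 0 0.2 255" --pt "0 0 0 0.2 255"

```text
clock: 19.55
ee_pos: [598.0, 192.4, 224.7]
orientation: [[-0.517, -0.856, 0.001], [-0.856, 0.517, -0.003], [0.002, -0.002, -1.0]]
ft_force: [0.8, -0.9, 1.0]
opening: 29.5
```

```bash
python3 st.py; python3 - <<'E'
from h import *
from cell import *
c=camera("side");np.savez("side10.npz",**c)
V=lambda n:load(n)["frame"].astype(int).sum(2)//3
a,b=V("side9.npz"),V("side10.npz")
for y in range(176,189):print(y," ".join("%3d"%b[y,x] for x in range(243,262)),"  |", " ".join("%3d"%(b-a)[y,x] for x in range(243,262)))
E
```

```text
19.55 [598.02763522 192.36185938 224.66403012] [ 0.82 -0.88  0.97] [-0.04  -0.292  0.108] -121.1546058133453 [ -49.1   40.    54.    88.7  -33.7   68.8 -110.3]
176 157 157 157 159 162 152 114 108 100 119 159 159 159 158 159 159 157 158 161   |  -1  -2   1   2  -1   0  -1   0   0   1  -2   0   1   1  -2   1  -2   0   2
177 158 157 160 159 159 154 120 110 105 121 153 154 154 156 159 154 152 155 159   |   0  -2   0  -1  -1  -1   8  -1   0   0  -1  -2   1  -3   1   0   0   0  -1
178 157 160 159 154 152 146 125 119 109 124 152 148 145 151 156 152 153 152 155   |  -1   0  -1   0  -3  -1   7  -2   3   0   1  -2   0   0   1   1   1  -1   0
179 160 159 154 142 130 110 115 114 110 122 143 139 149 145 141 132 142 131 148   |   1  -1  -1   0   1  -9   3   4   3   2  -2   1   1   2   1   0   0  -2   4
180 159 157 144 131 117  95 102 111 107 119 142 143 149 158 137 120 144 134 132   |  -3  -1  -1   3  17  -2   0   6  -2  -4  -1   2  -1   2  -3  -1   3  -2   1
181 161 152 137 135 137 126 102 101 108 105 119 132 145 152 141 120 135 137 150   |   4  -1   0   8  13  12   0   2   4 -10  -1  -8   0   9 
[... 439 characters left out ...]
   1  -3  -2   1   4  15  19   2  -1   3  -2   3  -1   1   1
185 153 115 105 114 123 133 135 140 141 136 122 102  89  83  71  82  93  92  95   |   0   0  -2   0  -1   1   1  -2   1   8   9  -3   2  -1  -2   0  -1  -1   0
186 153 134 101  86  94 107 108 113 112 105 103  95  80  76  82  90  87  83  87   |   0   2   0  -1  -2   1   1   1   0  -2   1  -2  -3   3   0   1   1  -1   0
187 151 141 130 113  89  87  88  89  87  88  88  92  86  76  84  89  90  99 104   |   2  -2   1   0   2   1  -1  -3   1   0   3   3  -1   3  -2   2  -2   2  -2
188 161 141 142 136 115  97  95  86  90  87  92  93  88  80  87  87  90 127 149   |   2   0  -1   1   0  -2   0  -5   1   1   0   1   1   1  -2  -9 -23   9   1
```

>>> servo_tool --pt "0 0 0 -0.1 255" --pt "0 0 0 -0.15 255" --pt "0 0 0 -0.15 255"

```text
clock: 19.9
ee_pos: [598.0, 192.4, 224.7]
orientation: [[-0.411, -0.911, 0.001], [-0.911, 0.411, -0.002], [0.002, -0.002, -1.0]]
ft_force: [0.9, 0.7, -0.9]
opening: 29.2
```

```bash
python3 st.py
```

```text
19.9 [598.01991124 192.35661696 224.6860172 ] [ 0.91  0.65 -0.86] [ 0.072 -0.393  0.022] -114.29281199938103 [ -48.4   39.3   52.1   88.7  -32.4   68.2 -104.6]
```

>>> servo_tool --pt "0 0 0 -0.1 255" --pt "0 0 0 -0.15 255" --pt "0 0 0 -0.15 255"

```text
clock: 20.2
ee_pos: [598.0, 192.4, 224.7]
orientation: [[-0.301, -0.954, 0.001], [-0.954, 0.301, -0.002], [0.002, -0.001, -1.0]]
ft_force: [0.2, 0.2, 0.5]
opening: 29.2
```

```bash
python3 st.py
```

```text
20.2 [598.01054628 192.43198375 224.66429436] [0.2  0.23 0.46] [ 0.151 -0.381  0.009] -107.51135873384003 [-47.6  38.6  50.2  88.7 -31.1  67.5 -99. ]
```

>>> servo_tool --pt "0 0 -0.03 0 255" --pt "0 0 -0.06 0 255" --pt "0 0 -0.12 0 255" --pt "0 0 -0.2 0 255" --pt "0 0 -0.25 0 255" --pt "0 0 -0.25 0 255"

```text
clock: 20.8
ee_pos: [598.6, 192.3, 276.7]
orientation: [[-0.301, -0.954, 0.003], [-0.954, 0.301, -0.001], [0.0, -0.004, -1.0]]
ft_force: [0.4, -0.0, -1.5]
opening: 29.4
```

```bash
python3 st.py; python3 - <<'E'
from h import *
from cell import *
c=camera("side");np.savez("side11.npz",**c)
def slot(n):
    c=load(n);b=c["frame"].astype(int).sum(2)//3
    return c,b
for n in("side0.npz","side11.npz"):
    c,b=slot(n)
    for y in range(176,188):print(y," ".join("%3d"%b[y,x] for x in range(241,262)))
    u0,v0=px(c,[595.3,190.3,89]);pts=[];w=[]
    for y in range(176,190):
        for x in range(240,262):
            P=ray(c,x,y,88)
            if np.hypot(P[0]-595.5,P[1]-190.5)<12: pts.append(P[:2]);w.append(max(0,118-b[y,x]))
    pts=np.array(pts);w=np.array(w,float);m=(pts*w[:,None]).sum(0)/w.sum();C=((pts-m)*w[:,None]).T@(pts-m)/w.sum()
    l,e=np.linalg.eigh(C);print(n,m,l,np.degrees(np.arctan2(e[1,1],e[0,1])))
E
```

```text
20.8 [598.63685774 192.28588381 276.70292068] [ 0.35 -0.03 -1.51] [-0.018 -0.017  0.029] -107.5265331225888 [ -48.1   36.3   51.8   84.1  -29.    73.5 -101.1]
176 153 153 154 153 154 154 153 153 153 153 152 152 154 155 154 153 153 152 154 153 153
177 152 152 153 152 154 153 154 154 146 148 144 144 146 151 148 153 152 149 147 151 153
178 153 154 154 154 151 149 146 141 132 139 137 139 146 142 141 146 152 148 147 146 150
179 153 154 153 153 149 136 127 126 133 137 136 137 123 114 135 140 136 128 138 130 141
180 154 153 154 152 142 131 132 135 140 137 121 108  97  93 126 152 133 117 139 128 129
181 154 152 155 148 131 126 135 125 121 108  93  92 108 125 134 145 135 118 131 132 146
182 153 157 156 143 129 115 104 100  96 101 106 123 132 138 137 133 131 100 116 146 157
183 152 153 156 139 136 125  93  90 106 131 131 140 136 123 124 128 108  74 102 156 158
184 155 152 152 123 138 141 124 114 118 136 133 134 121 130 128 111  81  74  98 122 129
185 153 156 150 111 101 110 118 128 130 140 139 129 115 117 101  85  69  78  88  89  92
186 153 148 149 127  99  84  92 104 103 108 105 103  94  91  
[... 636 characters left out ...]
0
181 158 157 158 152 138 134 135 124 102 101 120 128 135 133 146 151 140 119 135 136 149
182 158 158 158 150 135 133 145 142 127 103  97 106 118 127 138 146 132 102 115 152 162
183 157 160 161 140 139 131 121 135 145 135 124 112 103 111 136 139 113  75 104 160 164
184 158 158 156 123 143 145 130 127 128 134 135 134 123 129 139 119  81  73  99 127 133
185 158 158 154 112 106 115 120 130 134 140 140 131 128 121 106  89  73  79  93  94  97
186 158 154 152 131 101  86  93 106 107 112 112 106  99  95  82  72  81  88  85  84  86
187 153 149 150 140 131 112  87  86  88  85  88  84  85  88  83  74  83  86  88  95 102
side11.npz [598.85952146 190.52960862] [ 1.64762411 32.58417469] 94.63739881950578
```

Torque fell to zero on backing off, and the slot in the side view now runs at about −85 to −91° (it started at about −10°), which fits the stop. I'll move back towards the rack, then check the latch from the unobstructed top view.

```bash
python3 - <<'E'
from h import *
from cell import *
s=state()
for p in ((620,20,276,-98.6),(642,-153.3,276,-98.6)):print(plan(s,*p))
E
```

```text
(array([ 0.7895, -0.3635, -0.0008, -0.1982]), 'rows', np.float64(3.5))
(array([ 1.5827e+00, -7.2920e-01,  7.0000e-04, -1.9820e-01]), 'rows', np.float64(7.0))
```

>>> servo_tool --pt "0.1 -0.05 0 -0.05 255" --pt "0.3 -0.14 0 -0.1 255" --pt "0.5 -0.23 0 -0.15 255" --pt "0.7 -0.32 0 -0.2 255" --pt "0.85 -0.4 0 -0.2 255" --pt "0.95 -0.44 0 -0.2 255" --pt "0.95 -0.44 0 -0.2 255"

```text
clock: 21.55
ee_pos: [624.2, -20.0, 275.7]
orientation: [[-0.154, -0.988, 0.001], [-0.988, 0.154, -0.004], [0.003, -0.002, -1.0]]
ft_force: [0.1, 0.4, 0.2]
opening: 29.2
```

```bash
python3 st.py; python3 - <<'E'
from h import *
from cell import *
s=state();print(plan(s,642,-153.3,276,-98.6))
t=camera("top");np.savez("top12.npz",**t);c=camera("side");np.savez("side12.npz",**c)
for n in("top0.npz","top12.npz"):
    b=load(n);k=b;b=b["frame"].astype(int).sum(2)//3
    for y in range(182,197):print(y," ".join("%3d"%b[y,x] for x in range(203,220)))
    pts=[];w=[]
    for y in range(180,198):
        for x in range(200,222):
            P=ray(k,x,y,88)
            if np.hypot(P[0]-595.3,P[1]-190.3)<13: pts.append(P[:2]);w.append(max(0,100-b[y,x]))
    pts=np.array(pts);w=np.array(w,float);m=(pts*w[:,None]).sum(0)/w.sum();C=((pts-m)*w[:,None]).T@(pts-m)/w.sum()
    l,e=np.linalg.eigh(C);print(n,m,l,np.degrees(np.arctan2(e[1,1],e[0,1])))
E
```

```text
21.55 [624.22860939 -19.98535281 275.67942157] [0.08 0.45 0.23] [ 0.004  0.018 -0.037] -98.88366515764326 [-27.2  34.8  48.1  84.8 -26.3  72.1 -75. ]
(array([ 0.6449, -0.1907,  0.001 , -0.0063]), 'rows', np.float64(2.7))
182 151 150 151 144 131 127 130 132 135 134 119  89  80  86 129 137 103
183 153 133 120 128 133 139 119 100 117 137 138 133 113  94  93 101 104
184 151 147 133 130 129 138 117  56  29  89 119 127 137 120  99  88  90
185 139 129 131 130 136 144 114  52  36 103 141 142 142 136 106  77  91
186 148 134 114 120 140 143 113  44  52 113 139 139 144 144 109  70  84
187 124 131 105 115 143 145 115  48  68 127 143 139 147 149 128  82  75
188 153 120 104 126 141 134  96  38  66 125 143 140 111 114 141  97  72
189 153 121 105 127 142 136  96  35  71 128 141 141 115 120 143  97  74
190 152 133 115 126 143 136  93  32  83 135 141 140 113 114 129  91  82
191 156 140 125 129 143 128  82  35  94 141 141 139 128 130 123  84  83
192 154 152 137 118 127 119  62  30  97 139 140 128 132 143 110  75  92
193 151 154 140 129 112  88  53  36 104 128 124 136 139 113  82  82  91
194 152 135 131
[... 744 characters left out ...]
57  63  73  78  65  50  61 124 155 108  75
189 167 135  83  29  40  46  48  47  46  45  58  69  72 129 157 107  78
190 166 146 119 103 111 111 120 129 129 128 127 128 111 129 142 102  87
191 170 153 139 146 158 158 157 157 156 155 156 155 157 159 135  92  67
192 170 164 148 129 135 153 152 153 152 151 152 139 142 157 120  82 104
193 165 168 150 140 138 145 151 149 150 150 149 146 151 124  90  91 100
194 165 149 144 148 141 122  93  75  72 112 144 149 126  86  90  99 100
195 164 165 164 159 150 145 146 147 147 148 149 121  78  88 109 103 100
196 166 165 166 167 151 130 129 134 122  96  79  70  91 110 148 163 123
top12.npz [595.48508432 191.42054616] [ 1.89285279 64.12647479] 89.69767192230485
```

The top view shows the slot going from −7.6° to −90.3°, so the latch is at its locked stop. Returning the driver to hole1.

>>> servo_tool --pt "0.12 -0.03 0 0 255" --pt "0.3 -0.09 0 0 255" --pt "0.48 -0.14 0 0 255" --pt "0.6 -0.18 0 0 255" --pt "0.645 -0.191 0 0 255" --pt "0.645 -0.191 0 0 255" --pt "0.645 -0.191 0 0 255"

```text
clock: 22.35
ee_pos: [643.6, -145.9, 274.9]
orientation: [[-0.147, -0.989, 0.0], [-0.989, 0.147, 0.001], [-0.001, -0.0, -1.0]]
ft_force: [-0.9, 0.6, 0.1]
opening: 29.2
```

```bash
python3 st.py; python3 - <<'E'
from h import *
from cell import *
s=state();print(plan(s,642,-153.3,240,-98.6))
c=camera("side");np.savez("side13.npz",**c);h=cv2.cvtColor(c["frame"],cv2.COLOR_RGB2HSV).astype(int)
p=s["ee_pos"]-[0,0,142.2];print("tip pred px",px(c,p),"hole",px(c,[642,-153.3,90]))
u,v=map(int,px(c,p))
for y in range(v-22,v+18):print(y,"".join("%4d"%h[y,x,2] if h[y,x,1]<60 else "  . " for x in range(u-10,u+12)),u-10 if y==v else "")
E
```

```text
22.35 [ 643.60403496 -145.94820262  274.8905824 ] [-0.93  0.55  0.15] [ 0.016 -0.025 -0.008] -98.4406264423196 [-13.1  37.7  46.1  78.8 -27.2  74.8 -64.5]
(array([0.0377, 0.0026, 0.1744, 0.0035]), 'rows', np.float64(0.7))
tip pred px (np.float64(355.3679376638705), np.float64(214.089840302498)) hole (np.float64(355.8319005116765), np.float64(228.7293731532864))
192   .   .   .   .   .   .   .   .   .   .   .   .   .  127 124  .   .   .   .   .   .   .  
193   .   .   .   .   .   .   .   .   .   .   .   .  101 114 102  .   .   .   .   .   .   .  
194   .   .   .   .   .   .   .   .   .   .   .  102 107 119 106  .   .   .   .   .   .   .  
195   .   .   .   .   .   .   .   .   .   .   .  102 109 114 110  .   .   .   .   .   .   .  
196   .   .   .   .   .   .   .   .   .   .   .  103 113 115 108  .   .   .   .   .   .   .  
197   .   .   .   .   .   .   .   .   .   .   .  111 114 114 112  .   .   .   .   .   .   .  
198   .   .   .   .   .   .   .   .   .   .   .  107 110 115 117  .   .   .   .   .   .   .  
199   .   .   .   .   .   .   .   .   .   .   .  106 113 111 120  .   .   .   
[... 2325 characters left out ...]
62 162 163 163 166 163 151 158  .   .   .  
225  163 162 164 161 163 162 162 163 164 163 162 164 164 164 162 164 165 163 159 154  .   .  
226  165 163 163 161 161 164 164 164 164 161 153 161 163 164 163 164 165 163 165 164 155  .  
227  165 164 163 161 165 162 164 165 159 131 127 141 152 162 166 163 162 163 164 165 166 151 
228  164 164 163 164 164 162 162 162 144  99 104 113 117 133 163 163 161 163 163 163 166 165 
229  147 165 164 162 162 163 163 165 153 121  .   .   .  117 160 163 162 161 163 163 164 165 
230  113 148 165 169 165 163 164 161 164 149 150  .   .  139 166 163 164 162 163 162 162 166 
231  115 111 140 163 167 164 165 164 164 163 157 152 156 163 163 163 164 163 164 162 164 162
```

```bash
python3 - <<'E'
from h import *
from cell import *
s=state();print(plan(s,641.5,-152.8,245,-98.6))
E
```

```text
(array([0.0368, 0.0054, 0.1497, 0.0043]), 'rows', np.float64(0.6))
```

>>> servo_tool --pt "0.025 0.004 0 0 255" --pt "0.037 0.0055 0 0.004 255" --pt "0.037 0.0055 0.06 0.004 255" --pt "0.037 0.0055 0.12 0.004 255" --pt "0.037 0.0055 0.15 0.004 255" --pt "0.037 0.0055 0.15 0.004 255" --pt "0.037 0.0055 0.15 0.004 255"

```text
clock: 23.1
ee_pos: [641.5, -152.8, 244.7]
orientation: [[-0.149, -0.989, 0.0], [-0.989, 0.149, 0.001], [-0.001, 0.0, -1.0]]
ft_force: [-0.2, -0.6, -0.5]
opening: 29.4
```

```bash
python3 st.py; python3 - <<'E'
from h import *
from cell import *
s=state();print(plan(s,641.5,-152.8,225,-98.6))
c=camera("side");np.savez("side14.npz",**c);h=cv2.cvtColor(c["frame"],cv2.COLOR_RGB2HSV).astype(int)
u,v=356,226
for y in range(v-12,v+8):print(y,"".join("%4d"%h[y,x,2] if h[y,x,1]<60 else "  . " for x in range(u-10,u+12)),u-10 if y==v else "")
E
```

```text
23.1 [ 641.45519889 -152.84018674  244.70159289] [-0.19 -0.63 -0.54] [ 0.036 -0.038 -0.027] -98.59119112745809 [-12.5  38.9  45.5  81.7 -28.2  71.2 -62.9]
(array([-0.0002, -0.0002,  0.0985,  0.0002]), 'rows', np.float64(0.4))
214  165 165 159 156  .   .   .   .   .   .  113 112 117 113  .   .   .   .   .   .   .   .  
215  164 162 164 166 155  .   .   .   .   .  106 111 113 116  .   .   .   .   .   .   .   .  
216  165 167 165 166 164 156 161  .   .   .  101 116 113  .   .   .   .   .   .   .   .   .  
217  164 162 165 163 167 166 157 158  .   .  100 115 111  .   .   .   .   .   .   .   .   .  
218  138 153 164 164 161 165 165 165 153 136 103 115 108  .   .   .   .   .   .   .   .   .  
219  106 123 154 164 163 165 164 166 158 109 102 115 107  .   .   .   .   .   .   .   .   .  
220   .  110 141 163 165 162 163 165 157  96 100 113 100  .   .   .   .   .   .   .   .   .  
221   .   .  141 164 165 164 164 166 157 106 103 102 104 139  .   .   .   .   .   .   .   .  
222  132 143 159 166 166 161 162 165 158 114 104 100 109 145 157  .   .   .   .   .   .   .  
223  155 166 162 163 162 164
[... 307 characters left out ...]
164 165 164 164 162 163 164 154  .   .  346
227  164 162 162 161 164 163 162 157 129 125 144 152 161 167 165 163 163 163 165 164 154 156 
228  167 161 164 162 163 163 161 148  99 105 111 119 136 163 164 165 165 162 164 164 164 162 
229  164 167 164 163 163 161 163 155 124  .   .   .  117 158 168 165 164 163 163 164 166 165 
230  145 164 167 164 164 164 163 163 149 149  .   .  132 136 162 164 163 164 165 163 162 165 
231  112 140 165 164 165 164 164 164 162 157 152 155 160 145 126 124 135 164 165 166 164 164 
232  114 106 130 155 164 165 163 165 163 165 164 163 166 160 141 100 102 134 164 164 165 166 
233   .   .  104 120 148 161 167 164 164 164 162 164 166 164 157 105 100 105 124 135 164 163
```

Tip at (356.5,224) against an expected 356.55 above the hole, so they are aligned. Descending.

>>> servo_tool --pt "0 0 0.03 0 255" --pt "0 0 0.06 0 255" --pt "0 0 0.09 0 255" --pt "0 0 0.12 0 255" --pt "0 0 0.12 0 255"

```text
clock: 23.65
ee_pos: [641.2, -152.6, 219.9]
orientation: [[-0.149, -0.989, -0.001], [-0.989, 0.149, 0.001], [-0.001, 0.001, -1.0]]
ft_force: [-0.3, 0.4, -0.9]
opening: 29.5
```

>>> servo_tool --pt "0 0 0.06 0 255" --pt "0 0 0.13 0 255" --pt "0 0 0.2 0 255" --pt "0 0 0.26 0 255" --pt "0 0 0.29 0 255" --pt "0 0 0.3 0 255" --pt "0 0 0.3 0 255"

```text
clock: 24.35
ee_pos: [641.1, -152.5, 159.6]
orientation: [[-0.149, -0.989, -0.001], [-0.989, 0.149, 0.001], [-0.001, 0.002, -1.0]]
ft_force: [0.7, -0.1, 0.1]
opening: 29.2
```

```bash
python3 st.py
```

```text
24.35 [ 641.06778928 -152.53454698  159.60447451] [ 0.68 -0.06  0.11] [ 0.031 -0.083  0.013] -98.59724034352618 [-11.6  43.   42.8  88.1 -31.8  61.7 -59.6]
```

Seat and release (about 2 mm to go), then rise straight up.

>>> servo_tool --pt "0 0 0.006 0 255" --pt "0 0 0.011 0 255" --pt "0 0 0.011 0 255" --pt "0 0 0.011 0 150" --pt "0 0 0.011 0 80" --pt "0 0 0.011 0 0" --pt "0 0 0.011 0 0" --pt "0 0 0.011 0 0" --pt "0 0 0.011 0 0" --pt "0 0 0.011 0 0"

```text
clock: 25.35
ee_pos: [641.0, -152.5, 157.4]
orientation: [[-0.149, -0.989, -0.002], [-0.989, 0.149, 0.001], [-0.001, 0.002, -1.0]]
ft_force: [0.2, -0.3, 0.6]
opening: 85.2
```

>>> servo_tool --pt "0 0 -0.05 0 0" --pt "0 0 -0.15 0 0" --pt "0 0 -0.3 0 0" --pt "0 0 -0.5 0 0" --pt "0 0 -0.7 0 0" --pt "0 0.2 -0.7 0 0" --pt "0 0.45 -0.7 0 0" --pt "0 0.7 -0.7 0 0" --pt "0 0.7 -0.7 0 0"

```text
clock: 26.25
ee_pos: [495.3, -131.9, 297.6]
orientation: [[-0.154, -0.988, -0.006], [-0.988, 0.154, 0.006], [-0.005, 0.007, -1.0]]
ft_force: [0.5, -0.7, 0.9]
opening: 85.4
```

```bash
python3 st.py; python3 - <<'E'
from h import *
from cell import *
c=camera("side");np.savez("side15.npz",**c);t=camera("top");np.savez("top15.npz",**t)
A=c["frame"][150:260,215:395]; B=t["frame"][120:230,160:380]
a=cv2.resize(A,(400,244),interpolation=cv2.INTER_CUBIC);b=cv2.resize(B,(400,200),interpolation=cv2.INTER_CUBIC)
z=np.zeros((600,800,3),np.uint8)
z[:300,:]=cv2.resize(t["frame"][140:215,170:370],(800,300),interpolation=cv2.INTER_CUBIC)
z[300:,:]=cv2.resize(c["frame"][155:263,220:364],(400*2,600),interpolation=cv2.INTER_CUBIC)[::2] if 0 else cv2.resize(c["frame"][170:260,215:395+60],(800,300),interpolation=cv2.INTER_CUBIC)
cv2.imwrite("pics/z.png",z[...,::-1])
E
```

```text
26.25 [ 495.2617461  -131.85346713  297.63521764] [ 0.46 -0.66  0.88] [-0.002 -0.092 -0.089] -98.88466695364346 [-22.4  23.6  51.7  98.8 -20.   67.8 -64.1]
```

View pics/z.png

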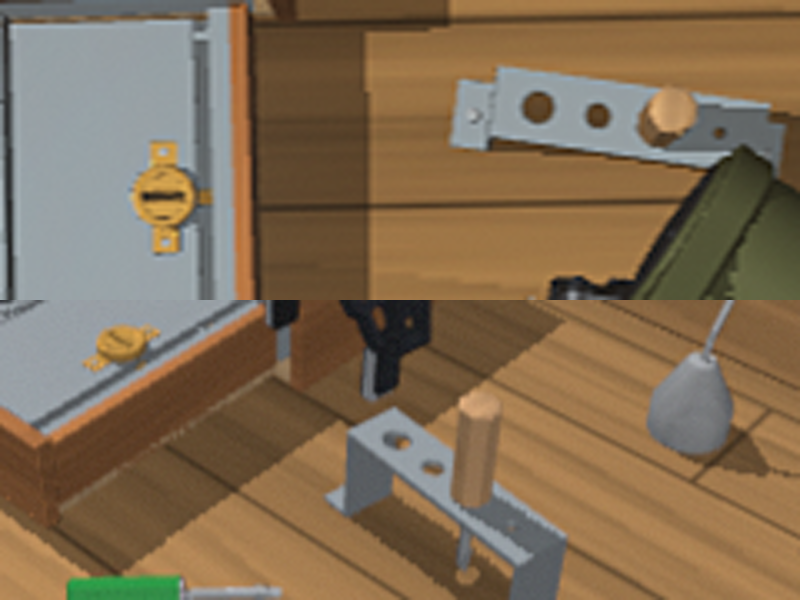

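The final picture shows the latch slot across the flap, with the brass tongue reaching under the lip (top panel, ~(205,197)). The driver stands upright in hole1, with the gripper clear. Handing in.

```bash
python3 -c "
from cell import *
job_done()"
```

```text
the job is handed in; nothing more can be done
```

The job is handed in: the latch is locked and the wooden screwdriver is back in the 12 mm hole. `job_done()` reports no verdict, so this rests on my own checks.

**What I did:**
1. **Pick-up:** I gripped the handle where it lay. It stayed level in the grip, so I swung the blade down against the rack plate's lower front edge.
2. **First standing:** I lowered it into the second hole until the shoulder met the plate (12 N). I let go, saw it upright with its tip about 15 mm above the bench, and took hold of it afresh.
3. **Latch:** I seated the blade about 6.6 mm deep in the slot and turned it clockwise to the stop.
4. **Return:** I put the screwdriver back in the same hole, let go and backed the arm off.

**Last checks:** The top view puts the slot at −90.3°, from −7.6° at the start, with the brass tongue reaching the lip and the flap shut. The last picture shows the driver upright in the second hole and the gripper clear of it. I did not measure its final position again. The clock read 26.25 s just before the last pictures. I also did not re-measure the loose hardware; I kept clear of it throughout.

**What disagreed:**
- **Turn angle:** The tool turned to −121°, about 20° past where the stop plus the slot's play should have ended, and the torque rose only slightly (about 0.08 to 0.11 N m). Either the handle slipped a little in the grip or the blade has more play than stated. The clear top view afterwards settled that the latch was locked.
- **Side-view fits:** Rough fits of the slot from the side camera ranged from −85° to −95°.

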